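Put the scraper away, break the lid stay and shut the tool chest

TASK

Put the scraper that lies under the low bench riser away in the open green tool chest: slide its blade fully home under the small cover at the near end of the tray, until the handle stops against the cover, leave it lying flat on the tray and let go of it. Then press the folding lid stay at its knee to break it, and only then lower the lid gently until it is fully shut. Leave the low tin, the jar and the yellow bin where they are.

Things in the scene. Friction and masses are not known exactly. Their poses are not given: they have to be found in the camera images.
- chest: Green metal tool chest fixed on the bench, 300 mm long (its x), 200 wide (its y), rim 125 mm above the bench, walls 5 mm. Origin: centre of its underside; z up. Its -x end is nearer the robot. Lid hinged along the +y long edge of the rim. Inside: the tray from x -145 to 85 mm, a 5 mm partition 30 mm above the tray floor at x 85 to 90, then the open well of the stay at the +x end.
- tray (a point): Middle of the tray's floor, 80 mm above the bench and 45 mm below the rim; the tray spans the chest's whole inner width. A fixed black case 24 mm high lies in it at chest x -75 to 75, y 48 to 84 mm.
- pocket (a point): Middle of the pocket's mouth, on the tray floor (chest x -91, y -25, z 80 mm). The pocket is open to chest +x and goes 54 mm deep towards -x: 58 mm wide between cheeks, 22 mm high under its flat cover, cover 68 mm wide, 6 thick. The blade enters pointing to chest -x and is home when the handle's front (28 mm high) stops on the cover's edge: handle centre then at chest x -48.
- scraper: Stiff scraper, 135 mm long, about 180 g. Origin: underside of the handle, at its middle; x points to the blade, z up. Wooden handle 85 mm long (x -42.5 to 42.5), 28 wide, 28 high. Steel blade at x 42.5 to 92.5, 40 mm wide, 7 thick, its underside 10.5 mm above what the handle lies on. As found the handle is all under the riser; 40 to 50 mm of blade sticks out towards the robot.
- blade_tip (a point): Middle of the scraper blade's front edge (scraper x 92.5, z 14 mm).
- riser: Low plywood riser fixed on the bench: board 200 mm (x) by 260 (y), underside 50 and top 65 mm above the bench, on a side panel 15 mm thick at each y end; open at the front (-x, towards the robot). Origin: on the bench under its centre. The handle cannot be reached under it: pull the scraper out by the blade, let go, take it again by the handle.
- lid (a joint): Lid angle, rad: 0 standing open as found (leaning 10 degrees back past vertical), grows as it is lowered, 1.745 fully shut on the rim. The hinge is stiff: the lid (400 g) stays where it is left and takes about 2 to 8 N near its free edge to lower (up to 15 at first, if the knee was only just broken). The locked stay blocks it; do not force it.
- lid_hinge (a point): Middle of the lid's hinge line, on the rim at its +y edge (chest x 0, y 100, z 125 mm). The hinge runs along the chest's x.
- lid_edge (a point): Middle of the lid's free edge, 200 mm from the hinge line. The lid is a flat plate 300 mm long, 10 mm thick; its inner face lies in the plane of the hinge line, its outer face 10 mm outside. It can be pushed over and down on its outer face with the fingertips.
- stay (a joint): Knee angle of the folding lid stay, rad: 0 locked (links a little past straight, against their stop), grows as the knee folds; straight at about 0.1; past 0.25 it is broken, and lowering the lid then folds it further.
- knee (a point): Centre of the stay's knee: a steel roller 24 mm across, 30 long along the chest's x; found at chest x 120, y 25, z 173 mm. Two 96 mm links meet here: one to the chest (y -50, z 113), one to the lid (y 106, z 226). It breaks when pressed from above square to the links: 0.81 down for 0.59 towards chest +y, about 5 to 8 N, 20 mm of travel. A press straight down may slip off.
- tin: Bystander: low round tin 68 mm across, 45 mm tall, standing on the riser; origin in its underside.
- jar: Bystander: glass jar 56 mm across, 80 mm tall, on the bench; origin in its underside.
- parts_bin: Bystander: open yellow bin 120 x 100 x 60 mm on the bench; origin in its underside.
Mind the look-alikes: they are no part of the job. What is shaped like the scraper but red or turquoise is not meant.

How it is judged:
By the outcome, as a careful person would: the job done as asked, in the order asked, and still so for the second after the job is handed in, with the robot touching nothing.
It also fails if it takes over 72 s, if anything falls off the work surface, if the arm or the gripper's body presses on something with over 40 N, if the wrist force passes 120 N, or if a joint passes its speed limit or range.

ROBOT

A 6-joint arm with a two-finger parallel gripper is mounted at the origin on the work surface. World frame = base frame: x ahead of the robot, y to its left, z up, the work surface at z = 0. Lengths are in m, angles in rad, forces in N, time in s.
With the tool pointing down it reaches from about 0.35 to 0.775 m from the base axis. Payload 5.5 kg.
Tool frame: the origin (TCP) lies at the very end of the fingers, on their centre line; the grasp point (between the pads) lies 19 mm behind it; x points along the fingers, y is the direction in which the jaws open and shut, and the axes are right-handed (so a half turn about x gives the same grasp; the last joint's range is limited). The gripper opens to 85 mm and grips with 20 to 120 N. Pads are 22 mm wide; open, the fingers measure 114 mm over their backs; the gripper's body (76 mm by 85 mm) begins 54 mm behind the grasp point. The pads swing forward as they close: fully open they stand 13 mm farther back than shut.
Start: joints at [0.977, 0.313, 0.046, 1.304, 0, 1.431], TCP at [0.252, 0.517, 0.231] pointing down, gripper open.
Joint ranges: [-2.76, 2.76], [-0.86, 1.69], [-1.03, 1.26], [-2.2, 2.34], [-1.47, 1.5], [-3.14, 3.14]. Speed limits (rad/s): [2.57, 2.57, 3.14, 3.14, 3.14, 3.14].

INTERFACE

Orientations are given as a unit quaternion [w, x, y, z].
In Python, from workcell import env gives the robot as it stands.
- The arm moves only by the tool drive_tool, never from a script. Its argument "plan" is a list that holds one entry, the list of rows, each a list of 7 numbers: the shift along the tool's x, y, z in cm, then the turn, a rotation vector about the tool's x, y, z in degrees, then the opening, from 0 (shut) to 1 (fully open). In form: [[[tx, ty, tz, wx, wy, wz, fingers], ...]]. A call has exactly 5 rows; each row shifts and turns the commanded pose from where the row before left it, along the tool's axes as they then stand; what a row does not reach is not made up. A row lasts 1/12 s, in which the tool goes at most 41.7 mm and 7.16 degrees, less where a joint would pass 70% of its speed; a pose out of reach is approached as far as the arm can. A call with a gripper value outside its range is refused whole. The fingers move at their own pace and stop on an object; "squeeze" is the grip in N (left out, the last holds). Time passes only in rows, so rows that do not move let the fingers close, or fill a call up. It gives the time, the measured TCP pose, the force and the opening at its end, in the units of the state.
- env.get_state(): the state, without advancing time (a new reading comes with each control period).
- env.read_camera(name): name is "side" or "top" or "wrist"; returns the picture (480x640x3 uint8, red, green, blue); there is no depth.
- env.camera_model(name): a dict with "camera_matrix" (3x3 intrinsics, pixels), "camera_from_world" (4x4, takes a point from world to camera coordinates); the wrist camera has in their place "T_tool_cam" (4x4, takes a point from camera to tool coordinates, whose origin is the TCP and whose axes are the tool frame's). Camera axes: x right, y down, z forward; pixel columns grow to the right and rows downward; lengths in m; the calibration is good to about 2 mm. A picture is of the moment at which its call begins: read the wrist's pose just before it. camera_model takes no time and is no camera call.
- env.hand_in(): hands the job in, once; it reports no verdict.
The state is a dict: "clock": time; "joint_pos": joint angles; "qvel": joint speeds; "tau": joint torques, N m; "tcp_pos": TCP position; "orientation": TCP orientation; "wrist_force": force on the tool from outside, world axes, zero at the start; "ft_torque": the same for the moment, N m; "finger_gap": finger opening in m.
Only numpy, scipy, OpenCV 4.12 (cv2) and the standard library are available. Lean on these libraries where they do the work, as an engineer would, in place of code of your own. Each camera call takes 0.05 s, during which the arm holds its last target.

## Working session

There is one attempt and no reset: what is moved stays moved. The work goes in short steps, Python scripts to look and compute and a tool call to move; the robot and the scene stay as the last step left them, time stands still between calls to the robot, and variables do not carry over. Pictures are saved under pics/ and viewed, and the job is handed in when it is done.

Besides the shell and the picture viewer there is one more tool, called after "Call:" as name(argument=value, ...) on one line, values as JSON. drive_tool: Moves the arm, as the interface text tells. Its arguments: {"type":"object","properties":{"plan":{"type":"array","items":{"type":"array","items":{"type":"array","items":{"type":"number"}}}},"squeeze":{"type":"number"}},"required":["plan"]}

```bash
ls; mkdir -p pics; python3 - <<'E'
from workcell import env
import cv2
s=env.get_state()
for k,v in s.items(): print(k,v)
for n in ["side","top","wrist"]:
    cv2.imwrite(f"pics/{n}0.png",env.read_camera(n)[:,:,::-1]); print(n,env.camera_model(n))
E
```

```text
pics
clock 0.0
joint_pos [9.77399551e-01 3.14007546e-01 4.50138702e-02 1.30357233e+00
 3.39000022e-05 1.43120146e+00]
qvel [ 0.0001639   0.0009113   0.00039366 -0.00102229 -0.0015233   0.00071751]
tau [ 2.61300222e-03 -4.80618489e+01  2.98539913e+01  1.92593696e-02
 -1.56851875e-04 -2.09593486e-05]
tcp_pos [0.25179731 0.51640183 0.23041905]
orientation [ 0.68874671  0.15849015  0.68921751 -0.15964981]
wrist_force [ 0.6323033  -0.2335122   0.09815834]
ft_torque [ 0.00116512 -0.0097449  -0.00054005]
finger_gap 0.08532730276253624
side {'camera_matrix': array([[571.80034007,   0.        , 325.33454731],
       [  0.        , 571.80034007, 231.4671654 ],
       [  0.        ,   0.        ,   1.        ]]), 'camera_from_world': array([[ 0.99951133, -0.02951536, -0.01029323, -0.48176393],
       [-0.02836256, -0.71789904, -0.69556921,  0.16932969],
       [ 0.01314048,  0.69552125, -0.71838536,  1.39881075],
       [ 0.        ,  0.        ,  0.        ,  1.        ]])}
top {'camera_matrix': array([[444.42815437,   0.        , 316.33555217],
       [  0.        , 444.42815437, 239.23904725
[... 157 characters left out ...]
,  0.0167826 , -0.11414903,  0.5365264 ],
       [ 0.11449502,  0.02134454, -0.99319449,  1.26594002],
       [ 0.        ,  0.        ,  0.        ,  1.        ]])}
wrist {'camera_matrix': array([[343.99990956,   0.        , 318.2895297 ],
       [  0.        , 343.99990956, 235.36902569],
       [  0.        ,   0.        ,   1.        ]]), 'T_tool_cam': array([[-1.71649770e-03, -2.93376409e-01,  9.55995469e-01,
        -1.42346141e-01],
       [ 9.99998297e-01,  1.44837721e-04,  1.83995302e-03,
        -7.36527311e-05],
       [-6.78263014e-04,  9.55996999e-01,  2.93375661e-01,
        -7.40480085e-02],
       [ 0.00000000e+00,  0.00000000e+00,  0.00000000e+00,
         1.00000000e+00]])}
```

View pics/side0.png

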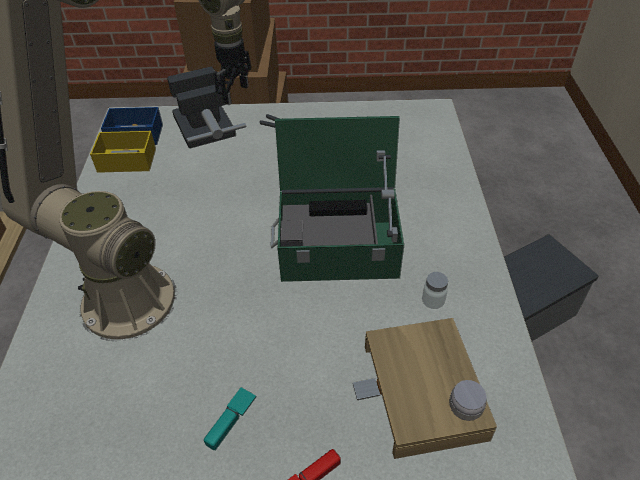

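View pics/top0.png

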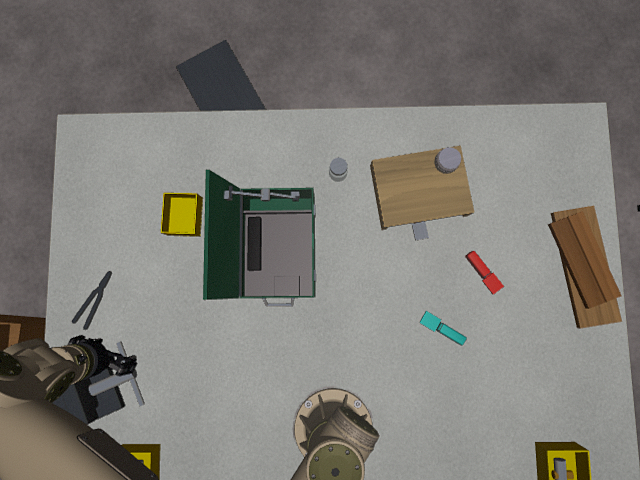

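View pics/wrist0.png

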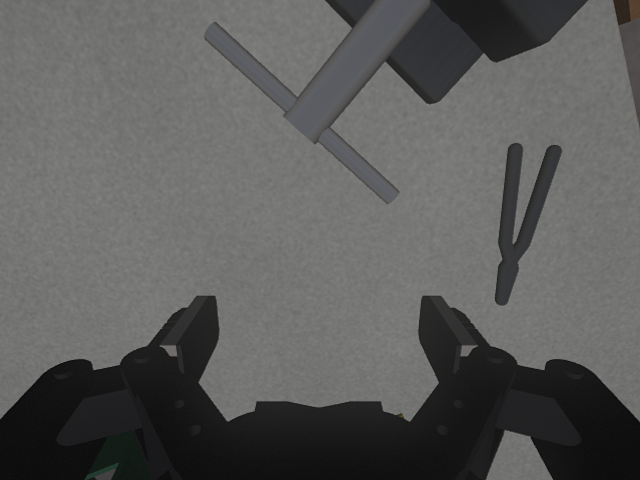

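The side view shows the chest centred near (340,230), the riser at (430,385) and the blade sticking out at (367,389). The top view shows the blade at (420,231). Next I'll zoom in for corners.

```bash
python3 - <<'E'
import cv2
t=cv2.imread("pics/top0.png"); s=cv2.imread("pics/side0.png")
cv2.imwrite("pics/t_ch.png",cv2.resize(t[160:310,190:345],None,fx=4,fy=4,interpolation=cv2.INTER_CUBIC)[:600,:800])
cv2.imwrite("pics/t_ri.png",cv2.resize(t[135:255,355:485],None,fx=5,fy=5,interpolation=cv2.INTER_CUBIC))
cv2.imwrite("pics/s_ch.png",cv2.resize(s[105:290,260:420],None,fx=3.2,fy=3.2,interpolation=cv2.INTER_CUBIC))
cv2.imwrite("pics/s_ri.png",cv2.resize(s[310:460,340:500],None,fx=4,fy=4,interpolation=cv2.INTER_CUBIC))
E
```

```text
(no output)
```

View pics/t_ch.png

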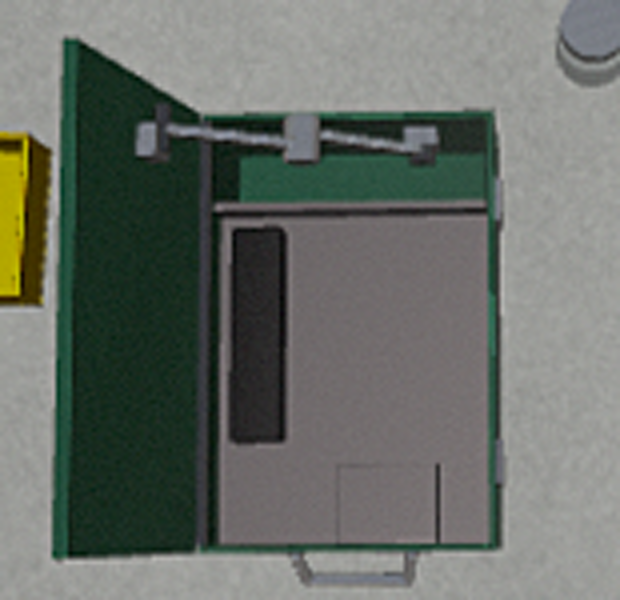

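View pics/t_ri.png

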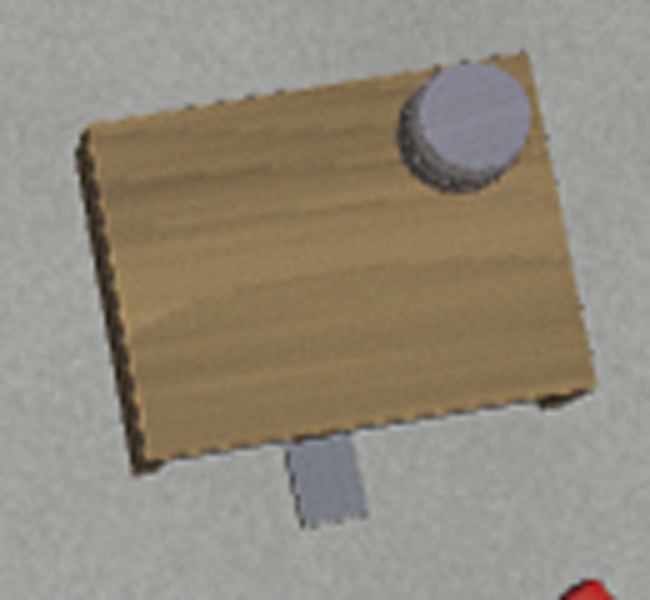

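View pics/s_ch.png

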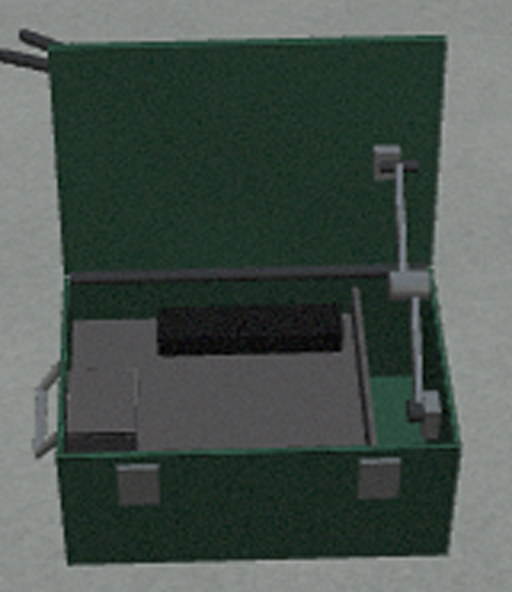

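View pics/s_ri.png

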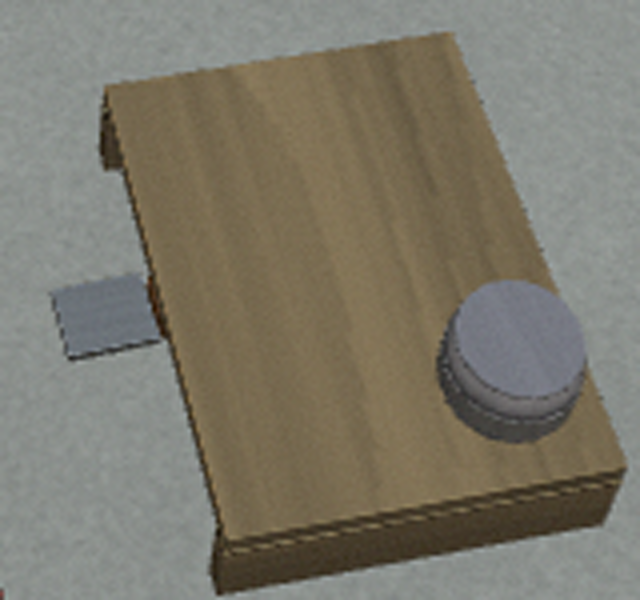

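```bash
cat > h.py <<'E'
import numpy as np, cv2
from scipy.spatial.transform import Rotation as R
from workcell import env
def ray(n,uv,st=None):
    m=env.camera_model(n); K=m["camera_matrix"]
    d=np.linalg.solve(K,[uv[0],uv[1],1.])
    if n=="wrist":
        T=m["T_tool_cam"]; q=np.array(st["orientation"]); Rt=R.from_quat(q[[1,2,3,0]]).as_matrix()
        W=np.eye(4);W[:3,:3]=Rt;W[:3,3]=st["tcp_pos"]; T=W@T
    else: T=np.linalg.inv(m["camera_from_world"])
    return T[:3,3],T[:3,:3]@d
def plane(n,uv,z,st=None):
    o,d=ray(n,uv,st); return o+d*(z-o[2])/d[2]
def tri(rays):
    A=np.zeros((3,3));b=np.zeros(3)
    for o,d in rays:
        d=d/np.linalg.norm(d);P=np.eye(3)-np.outer(d,d);A+=P;b+=P@o
    x=np.linalg.solve(A,b); return x,[np.linalg.norm(np.cross(x-o,d/np.linalg.norm(d))) for o,d in rays]
def uncrop(u,k,off): return [(u[0]+.5)/k-.5+off[0],(u[1]+.5)/k-.5+off[1]]
def proj(n,X,st=None):
    m=env.camera_model(n);K=m["camera_matrix"]
    if n=="wrist":
        q=np.array(st["orientation"]);W=np.eye(4);W[:3,:3]=R.from_quat(q[[1,2,3,0]]).as_matrix();W[:3,3]=st["tcp_pos"]
        C=np.linalg.inv(W@m["T_tool_cam"])
    else: C=m["camera_from_world"]
    p=K@(C@np.r_[X,1])[:3]; return p[:2]/p[2]
E
python3 - <<'E'
from h import *
np.set_printoptions(precision=4,suppress=True)
T=lambda u:uncrop(u,4,(190,160)); S=lambda u:uncrop(u,3.2,(260,105))
# chest rim corners
for nm,u in dict(nr=(498,547),fr=(494,112),nl=(203,549),fl=(205,113)).items(): print("top rim",nm,plane("top",T(u),.125))
for nm,u in dict(nr=(58,455),fr=(461,450)).items(): print("side rim",nm,plane("side",S(u),.125))
for nm,u in dict(nr=(70,564),fr=(447,554)).items(): print("side base",nm,plane("side",S(u),0))
print("cover top edge (z108) top", [plane("top",T(u),.108) for u in [(338,464),(438,464)]])
print("cover side", [plane("side",S(u),.108) for u in [(136,370),(137,432)]])
print("knee",tri([ray("top",T((302,138))),ray("side",S((409,285)))]))
T2=lambda u:uncrop(u,5,(355,135)); S2=lambda u:uncrop(u,4,(340,310))
print("blade top",[plane("top",T2(u),.0175) for u in [(303,526),(367,517),(287,446),(353,436)]])
print("blade side",[plane("side",S2(u),.0175) for u in [(52,292),(70,357),(140,275),(158,341)]])
print("riser top",[plane("top",T2(u),.065) for u in [(86,131),(527,52),(596,386),(145,463)]])
print("riser side",[plane("side",S2(u),.065) for u in [(105,86),(453,33),(627,467),(228,541)]])
print("tin top",plane("top",T2((474,117)),.11),plane("side",S2((517,338)),.11))
print("jar top", plane("top",(338,163),.08),plane("side",(437,279),.08))
E
```

```text
top rim nr [0.3731 0.0444 0.125 ]
top rim fr [0.6691 0.0431 0.125 ]
top rim nl [0.3745 0.2419 0.125 ]
top rim fl [0.6723 0.2421 0.125 ]
side rim nr [0.3726 0.0495 0.125 ]
side rim fr [0.6694 0.043  0.125 ]
side base nr [0.3733 0.048  0.    ]
side base fr [0.6699 0.0469 0.    ]
cover top edge (z108) top [array([0.4305, 0.1531, 0.108 ]), array([0.4295, 0.0849, 0.108 ])]
cover side [array([0.4295, 0.1533, 0.108 ]), array([0.4302, 0.0866, 0.108 ])]
knee (array([0.6413, 0.168 , 0.1767]), [np.float64(0.0006499155439322708), np.float64(0.000649915543932152)])
blade top [array([ 0.5322, -0.2515,  0.0175]), array([ 0.5369, -0.2891,  0.0175]), array([ 0.5798, -0.244 ,  0.0175]), array([ 0.5851, -0.2829,  0.0175])]
blade side [array([ 0.533 , -0.2509,  0.0175]), array([ 0.54  , -0.2887,  0.0175]), array([ 0.5807, -0.2425,  0.0175]), array([ 0.5867, -0.2813,  0.0175])]
riser top [array([ 0.759 , -0.1261,  0.065 ]), array([ 0.8005, -0.3817,  0.065 ]), array([ 0.6042, -0.4107,  0.065 ]), array([ 0.5645, -0.1541,  0.065 ])]
riser side [array([ 0.567 , -0.1536,  0.065 ]), array([ 0.7634, -0.1256,  0.065 ]), array([ 0.8001, -0.3802,  0.065 ]), array([ 0.6047, -0.4099,  0.065 ])]
tin top [ 0.7491 -0.3365  0.11  ] [ 0.7487 -0.3349  0.11  ]
jar top [ 0.7501 -0.0279  0.08  ] [ 0.7426 -0.0254  0.08  ]
```

Chest origin is about (0.5215, 0.144), yaw about 0, and the two views agree within 2 mm. Blade tip is about (0.5355, -0.270) and points along roughly 189°. Next: the look-alikes and the tool axes.

```bash
cat >> h.py <<'E'
def axes(st=None):
    st=st or env.get_state(); q=np.array(st["orientation"]); return R.from_quat(q[[1,2,3,0]]).as_matrix()
def to(p, x=None, y=None):
    """shift (cm, tool axes) and rotvec (deg, tool) from the present measured pose to TCP p with tool x axis x and y axis y"""
    st=env.get_state(); A=axes(st); d=A.T@(np.array(p)-st["tcp_pos"])*100
    print("tcp",np.round(st["tcp_pos"],4),"F",np.round(st["wrist_force"],1),"gap",round(st["finger_gap"],4),"t",round(st["clock"],2))
    print("shift cm",np.round(d,2),"world delta cm",np.round((np.array(p)-st["tcp_pos"])*100,2))
    if x is not None:
        x=np.array(x,float)/np.linalg.norm(x); y=np.array(y,float); y-=x*(x@y); y/=np.linalg.norm(y)
        B=np.c_[x,y,np.cross(x,y)]; r=R.from_matrix(A.T@B).as_rotvec(degrees=True); print("rotvec deg",np.round(r,2),"| shift in target axes",np.round(B.T@(np.array(p)-st["tcp_pos"])*100,2))
E
python3 - <<'E'
from h import *
np.set_printoptions(precision=3,suppress=True)
print(axes())
t=cv2.imread("pics/top0.png"); h=cv2.cvtColor(t,cv2.COLOR_BGR2HSV)
for n,(a,b) in dict(teal=((80,120,80),(95,255,255)),red=((0,150,100),(5,255,255)),yel=((25,150,100),(33,255,255))).items():
    m=cv2.inRange(h,a,b); c=max(cv2.findContours(m,0,2)[0],key=cv2.contourArea); box=cv2.boxPoints(cv2.minAreaRect(c)); print(n,[plane("top",p,.015)[:2] for p in box])
d=np.array([-.0475,-.0076,0]);d/=np.linalg.norm(d); print(d)
g=np.array([.5355,-.27,0])-d*.013
print(g)
for s in (1,-1):to([g[0],g[1],.12],[0,0,-1],s*np.array([-d[1],d[0],0]))
E
```

```text
[[-0.001  0.438  0.899]
 [-0.001  0.899 -0.438]
 [-1.    -0.001 -0.   ]]
teal [array([ 0.294, -0.254]), array([ 0.327, -0.275]), array([ 0.254, -0.39 ]), array([ 0.222, -0.369])]
red [array([ 0.481, -0.394]), array([ 0.503, -0.425]), array([ 0.394, -0.499]), array([ 0.372, -0.468])]
yel [array([0.687, 0.505]), array([0.685, 0.399]), array([0.564, 0.397]), array([0.566, 0.502])]
[-0.987 -0.158  0.   ]
[ 0.548 -0.268  0.   ]
tcp [0.252 0.516 0.231] F [-0.4 -0.5  0.7] gap 0.0855 t 0.15
shift cm [ 11.13 -57.49  61.04] world delta cm [ 29.65 -78.44 -11.06]
rotvec deg [144.91   0.09   0.05] | shift in target axes [ 11.06  82.14 -16.88]
tcp [0.252 0.516 0.231] F [-0.4 -0.5  0.7] gap 0.0855 t 0.15
shift cm [ 11.13 -57.49  61.04] world delta cm [ 29.65 -78.44 -11.06]
rotvec deg [-35.09  -0.03   0.07] | shift in target axes [ 11.06 -82.14  16.88]
```

Call:
drive_tool(plan=[[[-4,0,0,-7,0,0,1],[-4,0,0,-7,0,0,1],[-4,0,0,-7,0,0,1],[-4,0,0,-7,0,0,1],[-4,0,0,-7.1,0,0,1]]], squeeze=40)

```text
clock: 0.57
tcp_pos: [0.2517, 0.5163, 0.4331]
orientation: [0.705, -0.058, 0.705, 0.058]
wrist_force: [1.3, 2.1, 1.8]
finger_gap: 0.0856
```

Call:
drive_tool(plan=[[[0,-4,0,0,0,0,1],[0,-4,0,0,0,0,1],[0,-4,0,0,0,0,1],[0,-4,0,0,0,0,1],[0,-4,0,0,0,0,1]]])

```text
clock: 0.98
tcp_pos: [0.2836, 0.3178, 0.431]
orientation: [0.705, -0.056, 0.705, 0.056]
wrist_force: [1.5, 0.3, -0.3]
finger_gap: 0.0853
```

Call:
drive_tool(plan=[[[0,-4,0,0,0,0,1],[0,-4,0,0,0,0,1],[0,-4,0,0,0,0,1],[0,-4,0,0,0,0,1],[0,-4,0,0,0,0,1]]])

```text
clock: 1.4
tcp_pos: [0.3148, 0.1202, 0.4313]
orientation: [0.705, -0.056, 0.705, 0.056]
wrist_force: [1.9, -0.1, 0.4]
finger_gap: 0.0854
```

Call:
drive_tool(plan=[[[0,-4,0.8,0,0,0,1],[0,-4,0.8,0,0,0,1],[0,-4,0.8,0,0,0,1],[0,-4,0.8,0,0,0,1],[0,-4,0.8,0,0,0,1]]])

```text
clock: 1.82
tcp_pos: [0.3864, -0.0714, 0.4314]
orientation: [0.705, -0.056, 0.705, 0.056]
wrist_force: [0.4, 1.0, 0.4]
finger_gap: 0.0856
```

Call:
drive_tool(plan=[[[2,-3,1.5,0,0,0,0.7],[2,-3,1.5,0,0,0,0.7],[2,-3,1.5,0,0,0,0.7],[2,-3,1.5,0,0,0,0.7],[2,-3,1.5,0,0,0,0.7]]])

```text
clock: 2.23
tcp_pos: [0.4847, -0.2071, 0.33]
orientation: [0.705, -0.056, 0.705, 0.056]
wrist_force: [0.9, 0.2, 0.3]
finger_gap: 0.0595
```

```bash
python3 - <<'E'
from h import *
np.set_printoptions(precision=3,suppress=True)
d=np.array([-.0475,-.0076,0]);d/=np.linalg.norm(d)
to([.548,-.268,.06],[0,0,-1],[d[1],-d[0],0]); print(axes())
E
```

```text
tcp [ 0.485 -0.207  0.33 ] F [0.9 0.2 0.3] gap 0.0595 t 2.23
shift cm [27.   -7.02  5.29] world delta cm [  6.33  -6.09 -27.  ]
rotvec deg [-0.02 -0.   -0.02] | shift in target axes [27.   -7.01  5.29]
[[-0.    -0.158  0.988]
 [ 0.     0.988  0.158]
 [-1.     0.    -0.   ]]
```

Call:
drive_tool(plan=[[[3.5,-1.4,1.06,0,0,0,0.7],[3.5,-1.4,1.06,0,0,0,0.7],[3.5,-1.4,1.06,0,0,0,0.7],[3.5,-1.4,1.06,0,0,0,0.7],[3.5,-1.4,1.06,0,0,0,0.7]]])

```text
clock: 2.65
tcp_pos: [0.5479, -0.2667, 0.1542]
orientation: [0.705, -0.056, 0.705, 0.056]
wrist_force: [0.0, -0.9, 0.6]
finger_gap: 0.06
```

```bash
python3 - <<'E'
from h import *
st=env.get_state(); im=env.read_camera("wrist"); cv2.imwrite("pics/w1.png",im[:,:,::-1])
to([.548,-.268,.005])
print(proj("wrist",[.5355,-.27,.0175],st))
E
```

```text
tcp [ 0.5469 -0.2671  0.146 ] F [ 1.  -1.8 -4.8] gap 0.0593 t 2.7
shift cm [14.09 -0.19  0.19] world delta cm [  0.11  -0.09 -14.1 ]
[316.78654779 207.2211893 ]
```

View pics/w1.png

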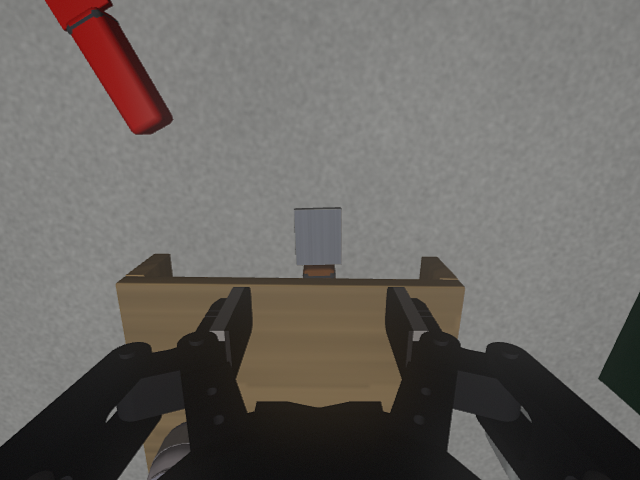

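Call:
drive_tool(plan=[[[3.3,0,0,0,0,0,0.7],[3.3,0,0,0,0,0,0.7],[3.3,0,0,0,0,0,0.7],[2.6,0,0,0,0,0,0.7],[1.7,0,0,0,0,0,0.7]]])

```text
clock: 3.12
tcp_pos: [0.5457, -0.265, 0.0111]
orientation: [0.704, -0.055, 0.706, 0.057]
wrist_force: [0.3, 0.7, 1.2]
finger_gap: 0.0596
```

Call:
drive_tool(plan=[[[0,0,0,0,0,0,0.7],[0,0,0,0,0,0,0.3],[0,0,0,0,0,0,0.3],[0,0,0,0,0,0,0.3],[0,0,0,0,0,0,0.3]]], squeeze=40)

```text
clock: 3.53
tcp_pos: [0.549, -0.2672, 0.0164]
orientation: [0.706, -0.057, 0.704, 0.055]
wrist_force: [-0.1, -0.3, 1.0]
finger_gap: 0.026
```

```bash
python3 - <<'E'
from h import *
im=env.read_camera("wrist"); cv2.imwrite("pics/w2.png",im[:,:,::-1]);print(env.get_state()["wrist_force"],env.get_state()["tcp_pos"],env.get_state()["finger_gap"])
E
```

```text
[-0.93477084  0.84869724  0.90036733] [ 0.54889437 -0.26715152  0.01622529] 0.02530035069807769
```

View pics/w2.png

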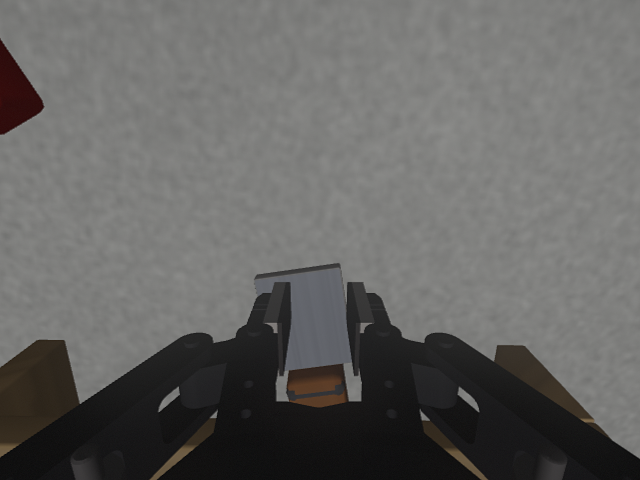

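The fingers stopped at z 16 mm and closed above the blade (gap 25 mm): my depth was taken from a pose read while the arm was still settling. I'll reopen, lower and regrasp.

Call:
drive_tool(plan=[[[0,0,0,0,0,0,0.7],[0,0,0,0,0,0,0.7],[0,0,0,0,0,0,0.7],[0,0,0,0,0,0,0.7],[0,0,0,0,0,0,0.7]]])

```text
clock: 4.0
tcp_pos: [0.5476, -0.2662, 0.0142]
orientation: [0.705, -0.056, 0.705, 0.056]
wrist_force: [0.6, -0.0, -0.4]
finger_gap: 0.0599
```

```bash
python3 - <<'E'
from h import *
st=env.get_state();im=env.read_camera("wrist"); cv2.imwrite("pics/w3.png",im[:,:,::-1]);print(st)
E
```

```text
{'clock': 4.0, 'joint_pos': array([-5.84338995e-01,  5.22531976e-01, -1.95792941e-01,  8.52743252e-01,
        6.58874507e-05, -7.43085812e-01]), 'qvel': array([-0.00027231,  0.00133473, -0.00018027, -0.0017046 , -0.00041014,
       -0.00157841]), 'tau': array([ 1.05750692e-02, -5.47039247e+01,  2.52161282e+01, -1.30918866e-03,
       -8.95034600e-05,  2.85698769e-05]), 'tcp_pos': array([ 0.54755746, -0.26620962,  0.01417031]), 'orientation': array([ 0.70481915, -0.055989  ,  0.70494187,  0.05614412]), 'wrist_force': array([ 0.55574051, -0.02541749, -0.39980828]), 'ft_torque': array([ 0.03877307, -0.0296513 ,  0.00090159]), 'finger_gap': 0.059944737564790754}
```

View pics/w3.png

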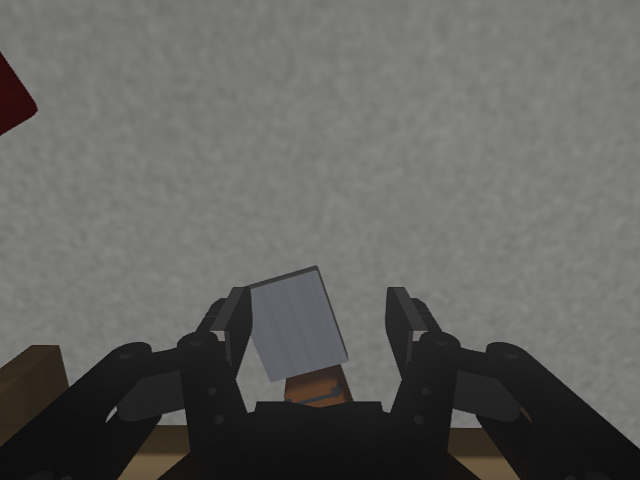

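The attempt turned the blade: its corners are now about (318,267), (347,360), (271,381) and (250,288). I'll measure its new pose.

```bash
python3 - <<'E'
from h import *
np.set_printoptions(precision=4,suppress=True)
st=env.get_state()
P=[plane("wrist",u,.0175,st) for u in [(318,267),(347,360),(271,381),(250,288)]]
for p in P: print(p)
d=(P[0]-P[1]);d/=np.linalg.norm(d); w=P[2]-P[1]; print("d",d,"yaw",np.degrees(np.arctan2(d[1],d[0])),"len",np.linalg.norm(P[0]-P[1]),"w",np.linalg.norm(w), "ortho",d@w)
w=w/np.linalg.norm(w)
tip=P[0]+w*.02; back=(P[1]+P[2])/2; print("tip",tip,"back",back)
g=tip-d*.017
to([g[0],g[1],.05],[0,0,-1],[d[1],-d[0],0])
E
```

```text
[ 0.5308 -0.2692  0.0175]
[ 0.5756 -0.2481  0.0175]
[ 0.5933 -0.2823  0.0175]
[ 0.5455 -0.2974  0.0175]
d [-0.9043 -0.4269  0.    ] yaw -154.72672261646437 len 0.04959820664048347 w 0.0385477875021057 ortho -0.0013302018400456858
tip [ 0.54   -0.287   0.0175] back [ 0.5845 -0.2652  0.0175]
tcp [ 0.5475 -0.2662  0.0141] F [-0.3 -0.4  0.4] gap 0.0597 t 4.05
shift cm [-3.59 -1.46  0.55] world delta cm [ 0.78 -1.35  3.59]
rotvec deg [-16.18  -0.01  -0.02] | shift in target axes [-3.59 -1.56  0.13]
```

Call:
drive_tool(plan=[[[-2.5,0,0,0,0,0,0.75],[-1,0,0,-5.4,0,0,0.75],[0,0,0,-5.4,0,0,0.75],[0,0,0,-5.4,0,0,0.75],[0,-1.55,0.15,0,0,0,0.75]]])

```text
clock: 4.47
tcp_pos: [0.5543, -0.2775, 0.0493]
orientation: [0.689, -0.156, 0.69, 0.158]
wrist_force: [0.0, -1.3, -0.8]
finger_gap: 0.0642
```

Call:
drive_tool(plan=[[[0,0,0,0,0,0,0.75],[1,0,0,0,0,0,0.75],[1.5,0,0,0,0,0,0.75],[1,0,0,0,0,0,0.75],[0,0,0,0,0,0,0.75]]])

```text
clock: 4.88
tcp_pos: [0.5533, -0.2778, 0.0109]
orientation: [0.689, -0.153, 0.691, 0.156]
wrist_force: [0.7, 0.5, 0.4]
finger_gap: 0.064
```

```bash
python3 - <<'E'
from h import *
st=env.get_state();im=env.read_camera("wrist"); cv2.imwrite("pics/w4.png",im[:,:,::-1]);print(st["tcp_pos"],st["qvel"])
st=env.get_state();print(st["tcp_pos"])
E
```

```text
[ 0.55326456 -0.27780109  0.01093106] [ 0.00093585 -0.01943717  0.03021505  0.04220316 -0.00010717 -0.00185815]
[ 0.55389586 -0.27821791  0.01217944]
```

View pics/w4.png

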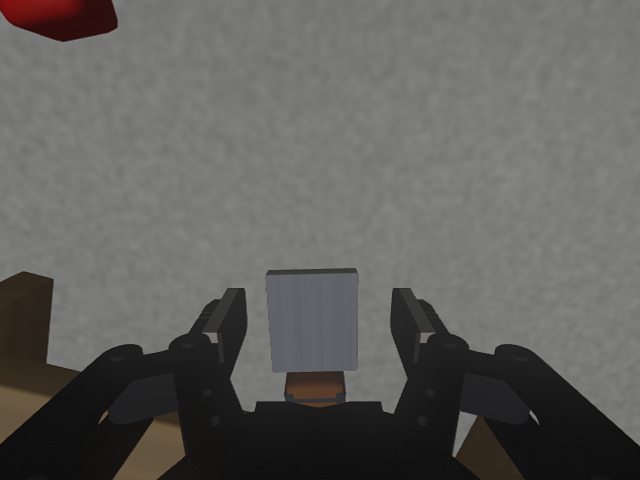

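The blade (268–357, 270–372) now sits squarely between the fingers. Lowering 13 mm and closing.

Call:
drive_tool(plan=[[[0.7,-0.1,0,0,0,0,0.75],[0.6,-0.1,0,0,0,0,0.75],[0,0,0,0,0,0,0.75],[0,0,0,0,0,0,0.6],[0,0,0,0,0,0,0.6]]])

```text
clock: 5.35
tcp_pos: [0.5561, -0.2813, 0.0014]
orientation: [0.69, -0.155, 0.69, 0.155]
wrist_force: [-2.8, -0.1, -1.9]
finger_gap: 0.0512
```

Call:
drive_tool(plan=[[[0,0,0,0,0,0,0.3],[0,0,0,0,0,0,0.3],[0,0,0,0,0,0,0.3],[0,0,0,0,0,0,0.3],[0,0,0,0,0,0,0.3]]], squeeze=40)

```text
clock: 5.77
tcp_pos: [0.5572, -0.2816, 0.0018]
orientation: [0.69, -0.155, 0.689, 0.155]
wrist_force: [-0.9, 0.5, 2.1]
finger_gap: 0.0389
```

```bash
python3 - <<'E'
from h import *
st=env.get_state();im=env.read_camera("wrist"); cv2.imwrite("pics/w5.png",im[:,:,::-1]);print(st["tcp_pos"],st["wrist_force"],st["finger_gap"])
E
```

```text
[ 0.55716177 -0.28155679  0.00180117] [-0.86540555  0.50694022  2.11145505] 0.038906792079930586
```

View pics/w5.png

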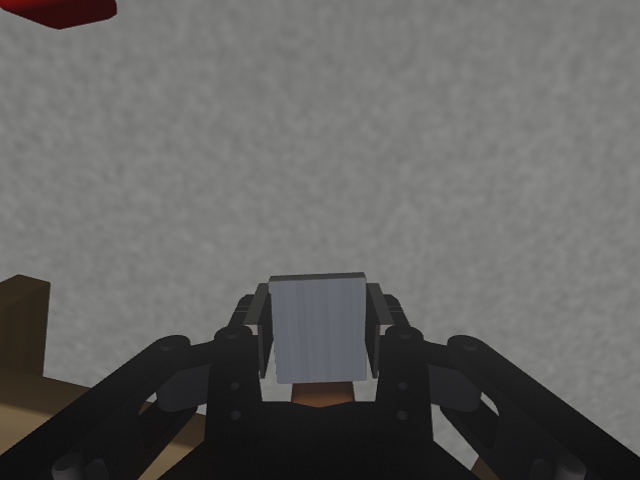

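Blade gripped (gap 38.9 mm). Now dragging it straight toward the robot.

Call:
drive_tool(plan=[[[0,0.3,-0.6,0,0,0,0.3],[0,0.6,-1.2,0,0,0,0.3],[0,0.6,-1.2,0,0,0,0.3],[0,0.6,-1.2,0,0,0,0.3],[0,0.6,-1.2,0,0,0,0.3]]])

```text
clock: 6.23
tcp_pos: [0.4965, -0.2806, 0.0017]
orientation: [0.691, -0.155, 0.689, 0.154]
wrist_force: [2.3, 0.2, 1.1]
finger_gap: 0.0393
```

Call:
drive_tool(plan=[[[0,0.6,-1.3,0,0,0,0.3],[0,0.6,-1.3,0,0,0,0.3],[0,0.6,-1.3,0,0,0,0.3],[0,0.6,-1.3,0,0,0,0.3],[0,0.6,-1.3,0,0,0,0.3]]])

```text
clock: 6.65
tcp_pos: [0.4247, -0.2813, 0.0017]
orientation: [0.691, -0.155, 0.689, 0.154]
wrist_force: [2.1, -0.4, 0.9]
finger_gap: 0.0391
```

Call:
drive_tool(plan=[[[0,0.3,-0.6,0,0,0,0.3],[0,0,0,0,0,0,0.3],[0,0,0,0,0,0,0.7],[0,0,0,0,0,0,0.9],[0,0,0,0,0,0,0.9]]])

```text
clock: 7.07
tcp_pos: [0.4184, -0.2806, 0.0011]
orientation: [0.69, -0.155, 0.69, 0.155]
wrist_force: [0.4, -0.3, 0.2]
finger_gap: 0.0737
```

Call:
drive_tool(plan=[[[-3,0,0,0,0,0,0.9],[-4,0,0,0,0,0,0.9],[-3,0,0,0,0,0,0.9],[0,0,0,0,0,0,0.9],[0,0,0,0,0,0,0.9]]])

```text
clock: 7.48
tcp_pos: [0.4197, -0.2818, 0.1032]
orientation: [0.691, -0.156, 0.689, 0.154]
wrist_force: [-1.5, 0.8, -0.3]
finger_gap: 0.0767
```

```bash
python3 - <<'E'
from h import *
st=env.get_state();im=env.read_camera("wrist"); cv2.imwrite("pics/w6.png",im[:,:,::-1]);print(st["tcp_pos"],st["wrist_force"],st["finger_gap"])
cv2.imwrite("pics/t6.png",env.read_camera("top")[:,:,::-1])
E
```

```text
[ 0.41969588 -0.28176437  0.10319294] [-1.4675747   0.83604029 -0.34539801] 0.07669167858859433
```

View pics/w6.png

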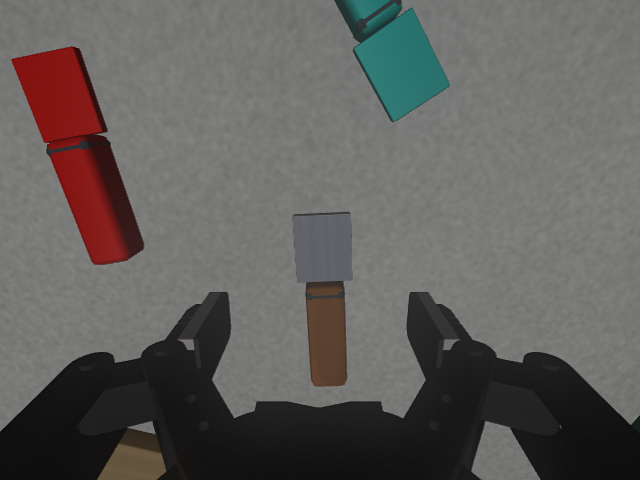

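View pics/t6.png

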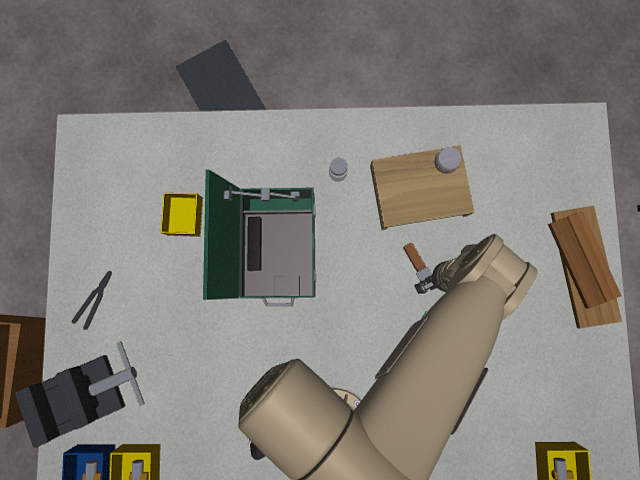

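The scraper is clear of the riser: blade at (294–352, 213–282), handle down to (329,384). Measuring for the handle grasp.

```bash
python3 - <<'E'
from h import *
np.set_printoptions(precision=4,suppress=True)
st=env.get_state()
P=[plane("wrist",u,.0175,st) for u in [(293.5,214),(350,212),(299,282.5),(352,281)]]
for p in P: print(p)
f=(P[0]+P[1])/2;b=(P[2]+P[3])/2;d=f-b;print(np.linalg.norm(d));
im=cv2.imread("pics/w6.png");h=cv2.cvtColor(im,cv2.COLOR_BGR2HSV);m=cv2.inRange(h,(5,80,40),(15,220,200));m[:,:250]=0;m[:,400:]=0;m[400:]=0
c=max(cv2.findContours(m,0,2)[0],key=cv2.contourArea);print(cv2.minAreaRect(c),cv2.boundingRect(c))
ctr=plane("wrist",cv2.minAreaRect(c)[0],.025,st);print("handle centre by colour",ctr)
d2=f-ctr;d2[2]=0;d2/=np.linalg.norm(d2);d/=np.linalg.norm(d);print(d,d2,[np.degrees(np.arctan2(x[1],x[0])) for x in(d,d2)])
o=f-d2*.0925;print("origin",o)
to([o[0],o[1],.006],[0,0,-1],[d2[1],-d2[0],0])
E
```

```text
[ 0.407  -0.304   0.0175]
[ 0.3895 -0.2703  0.0175]
[ 0.4512 -0.2798  0.0175]
[ 0.4339 -0.2461  0.0175]
0.05051046369192138
((326.93231201171875, 341.7815246582031), (87.75357055664062, 37.38679504394531), 86.8201675415039) (306, 298, 40, 89)
handle centre by colour [ 0.4823 -0.2428  0.025 ]
[-0.8781 -0.4785  0.    ] [-0.8847 -0.4662  0.    ] [np.float64(-151.41174272134077), np.float64(-152.21083024067616)]
origin [ 0.4801 -0.244   0.0175]
tcp [ 0.4178 -0.2801  0.1005] F [-0.5 -0.4 -0.6] gap 0.0767 t 7.58
shift cm [9.45 0.59 7.18] world delta cm [ 6.23  3.61 -9.45]
rotvec deg [-2.46 -0.02 -0.06] | shift in target axes [9.45 0.29 7.19]
```

Call:
drive_tool(plan=[[[0,0.06,3.6,-2.4,0,0,0.9],[0,0.15,3.6,0,0,0,0.9],[3.5,0,0,0,0,0,0.9],[3.5,0,0,0,0,0,0.9],[2.4,0,0,0,0,0,0.9]]])

```text
clock: 8.0
tcp_pos: [0.4798, -0.2444, 0.0031]
orientation: [0.685, -0.168, 0.688, 0.171]
wrist_force: [-0.8, 0.5, -1.2]
finger_gap: 0.0768
```

Call:
drive_tool(plan=[[[0,0,0,0,0,0,0.9],[0,0,0,0,0,0,0.9],[0,0,0,0,0,0,0.1],[0,0,0,0,0,0,0.1],[0,0,0,0,0,0,0.1]]], squeeze=45)

```text
clock: 8.42
tcp_pos: [0.4825, -0.2476, 0.009]
orientation: [0.687, -0.17, 0.686, 0.168]
wrist_force: [-0.2, -0.1, -0.8]
finger_gap: 0.0416
```

Call:
drive_tool(plan=[[[0,0,0,0,0,0,0.1],[0,0,0,0,0,0,0.1],[-2,0,0,0,0,0,0.1],[-4,0,0,0,0,0,0.1],[-4,0,0,0,0,0,0.1]]])

```text
clock: 8.83
tcp_pos: [0.4796, -0.2455, 0.107]
orientation: [0.686, -0.168, 0.688, 0.17]
wrist_force: [0.6, -1.3, -1.2]
finger_gap: 0.0271
```

```bash
python3 - <<'E'
from h import *
st=env.get_state();im=env.read_camera("wrist"); cv2.imwrite("pics/w7.png",im[:,:,::-1]);print(st["tcp_pos"],st["wrist_force"],st["finger_gap"])
to([.54,.119,.19],[0,0,-1],[0,1,0])
E
```

```text
[ 0.47958723 -0.24549071  0.10704547] [ 0.56138827 -1.25692664 -1.22845927] 0.027086508320789654
tcp [ 0.4842 -0.2486  0.1164] F [ 1.9 -0.9  4.3] gap 0.0272 t 8.88
shift cm [-7.52 29.89 22.07] world delta cm [ 5.58 36.76  7.36]
rotvec deg [27.7   0.36  0.42] | shift in target axes [-7.36 36.76  5.58]
```

View pics/w7.png

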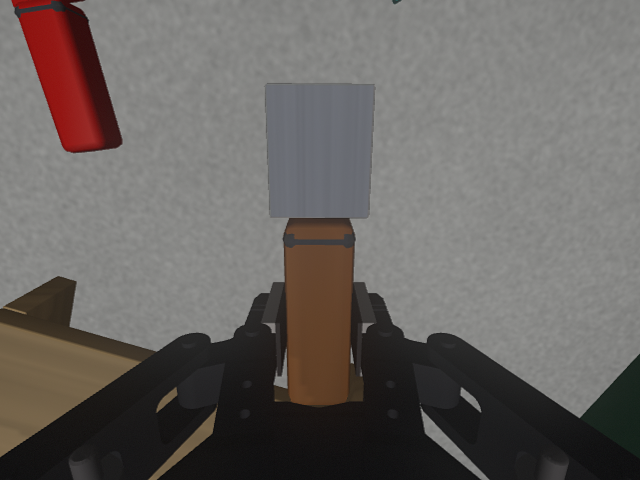

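The handle is held squarely (gap 27 mm). Lifting, turning 28° and carrying it over the tray.

Call:
drive_tool(plan=[[[-2,0,0,6.9,0,0,0.1],[-2,0,0,6.9,0,0,0.1],[-2,0,0,6.9,0,0,0.1],[-1.5,0,0,6.9,0,0,0.1],[0,2,0,0,0,0,0.1]]])

```text
clock: 9.3
tcp_pos: [0.4835, -0.2303, 0.186]
orientation: [0.709, 0.0, 0.705, -0.004]
wrist_force: [1.2, -0.4, -2.9]
finger_gap: 0.0272
```

Call:
drive_tool(plan=[[[0,4,0.6,0,0,0,0.1],[0,4,0.6,0,0,0,0.1],[0,4,0.6,0,0,0,0.1],[0,4,0.6,0,0,0,0.1],[0,4,0.6,0,0,0,0.1]]])

```text
clock: 9.72
tcp_pos: [0.5107, -0.0249, 0.1825]
orientation: [0.707, -0.0, 0.707, 0.0]
wrist_force: [0.5, -0.3, -1.7]
finger_gap: 0.0272
```

Call:
drive_tool(plan=[[[0,4,0.6,0,0,0,0.1],[0,4,0.6,0,0,0,0.1],[0,4,0.6,0,0,0,0.1],[0,2.5,0.6,0,0,0,0.1],[0,0,0,0,0,0,0.1]]])

```text
clock: 10.13
tcp_pos: [0.5352, 0.1231, 0.1823]
orientation: [0.708, -0.002, 0.707, 0.003]
wrist_force: [0.3, -0.2, -2.0]
finger_gap: 0.0271
```

Call:
drive_tool(plan=[[[0,0,0,0,0,0,0.1],[0,0,0,0,0,0,0.1],[0,0,0,0,0,0,0.1],[0,0,0,0,0,0,0.1],[0,0,0,0,0,0,0.1]]])

```text
clock: 10.55
tcp_pos: [0.5347, 0.1173, 0.1824]
orientation: [0.707, 0.0, 0.707, -0.0]
wrist_force: [-0.7, -1.0, -1.3]
finger_gap: 0.0274
```

```bash
python3 - <<'E'
from h import *
st=env.get_state();im=env.read_camera("wrist"); cv2.imwrite("pics/w8.png",im[:,:,::-1])
to([.542,.119,.10],[0,0,-1],[0,1,0])
for X in [(.4305,.085,.108),(.4305,.153,.108),(.4305,.119,.08)]: print(proj("wrist",X,st))
im=env.read_camera("side"); cv2.imwrite("pics/s8.png",cv2.resize(im[105:290,260:420,::-1],None,fx=3.2,fy=3.2))
E
```

```text
tcp [0.5347 0.1174 0.1824] F [ 1.1  0.5 -2. ] gap 0.0272 t 10.6
shift cm [8.24 0.16 0.73] world delta cm [ 0.73  0.16 -8.24]
rotvec deg [-0.01  0.01  0.  ] | shift in target axes [8.24 0.16 0.73]
[262.39220041  75.04375721]
[380.34912214  75.11679267]
[320.96937608  81.55770443]
```

View pics/w8.png

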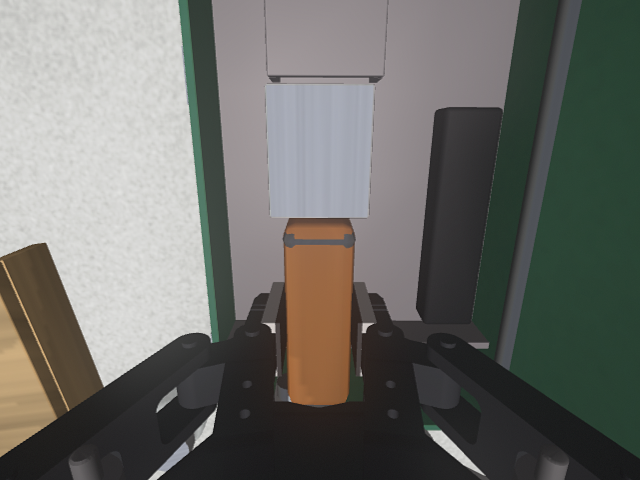

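View pics/s8.png

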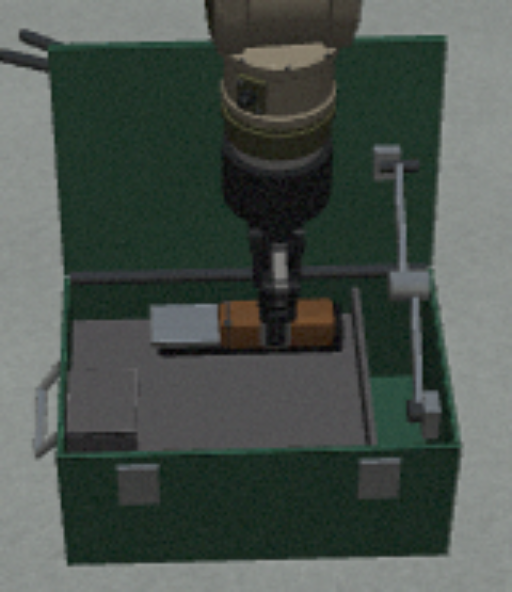

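The pocket cover edge spans columns 266–384 at row 76, so the pocket sits about 2 mm further +y than I had it. I'll move to y 0.121 and x 0.542, then descend.

Call:
drive_tool(plan=[[[0,0.35,0.75,0,0,0,0.1],[2.5,0,0,0,0,0,0.1],[3,0,0,0,0,0,0.1],[2.1,0,0,0,0,0,0.1],[1,0,0,0,0,0,0.1]]])

```text
clock: 11.07
tcp_pos: [0.5408, 0.1218, 0.0933]
orientation: [0.706, -0.001, 0.709, 0.0]
wrist_force: [0.0, 0.4, -2.9]
finger_gap: 0.027
```

Call:
drive_tool(plan=[[[0,0,0,0,0,0,0.1],[0.1,0,0,0,0,0,0.1],[0.1,0,0,0,0,0,0.1],[0.1,0,0,0,0,0,0.1],[0,0,0,0,0,0,0.1]]])

```text
clock: 11.48
tcp_pos: [0.5432, 0.1221, 0.0945]
orientation: [0.708, -0.001, 0.706, 0.001]
wrist_force: [0.6, -0.0, -2.7]
finger_gap: 0.027
```

Call:
drive_tool(plan=[[[0.1,0,0,0,0,0,0.1],[0.1,0,0,0,0,0,0.1],[0,0,0,0,0,0,0.1],[0,0,0,0,0,0,0.1],[0,0,0,0,0,0,0.1]]])

```text
clock: 11.9
tcp_pos: [0.5421, 0.122, 0.0913]
orientation: [0.707, -0.001, 0.707, 0.001]
wrist_force: [-0.1, -0.2, -2.0]
finger_gap: 0.0271
```

Call:
drive_tool(plan=[[[0.1,0,0,0,0,0,0.1],[0.1,0,0,0,0,0,0.1],[0,0,0,0,0,0,0.1],[0,0,0,0,0,0,0.1],[0,0,0,0,0,0,0.1]]])

```text
clock: 12.32
tcp_pos: [0.5421, 0.122, 0.0892]
orientation: [0.707, -0.001, 0.707, 0.001]
wrist_force: [-0.4, 0.0, -1.5]
finger_gap: 0.0268
```

```bash
python3 - <<'E'
from h import *
st=env.get_state();im=env.read_camera("wrist"); cv2.imwrite("pics/w9.png",im[:,:,::-1])
to([.4735,.121,.09])
im=env.read_camera("side"); cv2.imwrite("pics/s9.png",cv2.resize(im[105:290,260:420,::-1],None,fx=3.2,fy=3.2))
E
```

```text
tcp [0.5422 0.122  0.0893] F [-0.1  0.3 -1.1] gap 0.0272 t 12.37
shift cm [-0.07 -0.09 -6.87] world delta cm [-6.87 -0.1   0.07]
```

View pics/w9.png

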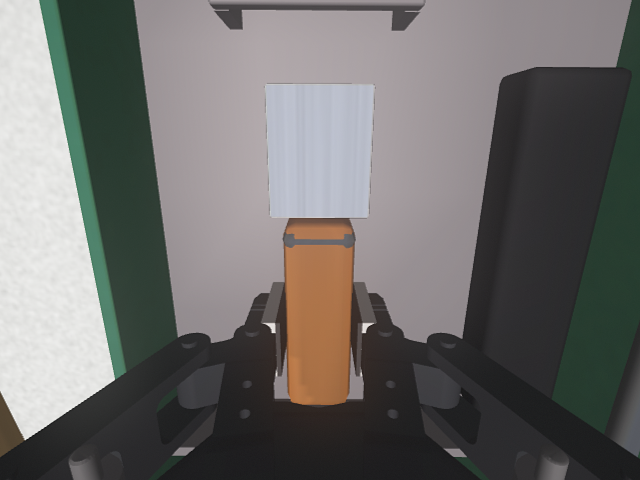

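View pics/s9.png

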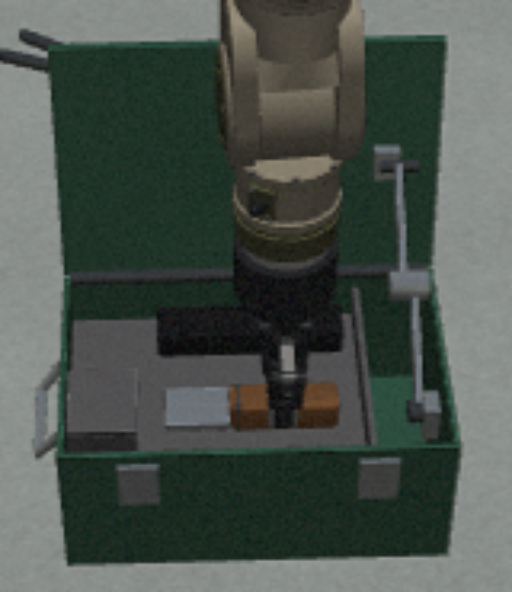

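Blade (267–372) lines up with the pocket between its cheeks (242–393). Sliding it in.

Call:
drive_tool(plan=[[[0,0,-1,0,0,0,0.1],[0,0,-1,0,0,0,0.1],[0,0,-1,0,0,0,0.1],[0,0,-1,0,0,0,0.1],[0,0,-0.7,0,0,0,0.1]]])

```text
clock: 12.83
tcp_pos: [0.4934, 0.1219, 0.0892]
orientation: [0.707, -0.001, 0.707, 0.001]
wrist_force: [-0.1, 0.5, -1.9]
finger_gap: 0.027
```

Call:
drive_tool(plan=[[[0,0,-0.5,0,0,0,0.1],[0,0,-0.4,0,0,0,0.1],[0,0,-0.3,0,0,0,0.1],[0,0,-0.2,0,0,0,0.1],[0,0,0,0,0,0,0.1]]])

```text
clock: 13.25
tcp_pos: [0.481, 0.1219, 0.0894]
orientation: [0.707, -0.001, 0.707, 0.001]
wrist_force: [0.1, -0.7, -2.7]
finger_gap: 0.027
```

Call:
drive_tool(plan=[[[0,0,-0.2,0,0,0,0.1],[0,0,-0.2,0,0,0,0.1],[0,0,-0.1,0,0,0,0.1],[0,0,0,0,0,0,0.1],[0,0,0,0,0,0,0.1]]])

```text
clock: 13.67
tcp_pos: [0.4762, 0.1219, 0.0893]
orientation: [0.707, -0.001, 0.707, 0.001]
wrist_force: [0.4, -0.7, -2.1]
finger_gap: 0.027
```

Call:
drive_tool(plan=[[[0,0,-0.1,0,0,0,0.1],[0,0,-0.1,0,0,0,0.1],[0,0,-0.1,0,0,0,0.1],[0,0,0,0,0,0,0.1],[0,0,0,0,0,0,0.1]]])

```text
clock: 14.08
tcp_pos: [0.4731, 0.1219, 0.0893]
orientation: [0.707, -0.001, 0.707, 0.001]
wrist_force: [0.4, -0.2, -2.0]
finger_gap: 0.027
```

```bash
python3 - <<'E'
from h import *
st=env.get_state();im=env.read_camera("wrist"); cv2.imwrite("pics/w10.png",im[:,:,::-1])
to([.4735,.121,.09])
E
```

```text
tcp [0.4732 0.1219 0.0893] F [-0.1 -0.8 -1.7] gap 0.0265 t 14.13
shift cm [-0.07 -0.09  0.03] world delta cm [ 0.03 -0.09  0.07]
```

View pics/w10.png

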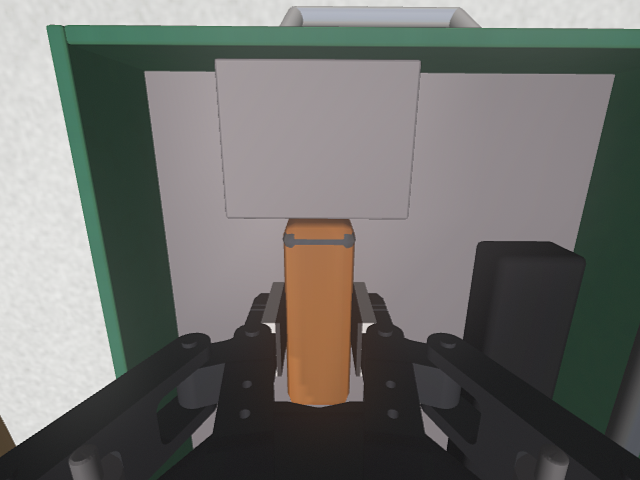

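The handle front is almost at the cover edge (row 218). Continuing until I feel contact.

Call:
drive_tool(plan=[[[0,0,-0.1,0,0,0,0.1],[0,0,-0.1,0,0,0,0.1],[0,0,0,0,0,0,0.1],[0,0,0,0,0,0,0.1],[0,0,0,0,0,0,0.1]]])

```text
clock: 14.55
tcp_pos: [0.4712, 0.1219, 0.0893]
orientation: [0.707, -0.001, 0.707, 0.001]
wrist_force: [-0.1, -0.2, -1.4]
finger_gap: 0.0268
```

Call:
drive_tool(plan=[[[0,0,-0.1,0,0,0,0.1],[0,0,-0.1,0,0,0,0.1],[0,0,0,0,0,0,0.1],[0,0,0,0,0,0,0.1],[0,0,0,0,0,0,0.1]]])

```text
clock: 14.97
tcp_pos: [0.4709, 0.1218, 0.0898]
orientation: [0.708, -0.0, 0.706, 0.001]
wrist_force: [5.1, -0.6, -5.6]
finger_gap: 0.0273
```

Contact: +5 N along x. I'll settle it onto the floor, then release.

Call:
drive_tool(plan=[[[0.05,0,0,0,0,0,0.1],[0.05,0,0,0,0,0,0.1],[0,0,0,0,0,0,0.1],[0,0,0,0,0,0,0.1],[0,0,0,0,0,0,0.1]]])

```text
clock: 15.38
tcp_pos: [0.4708, 0.1219, 0.0891]
orientation: [0.708, -0.0, 0.706, 0.001]
wrist_force: [5.9, -0.2, -0.0]
finger_gap: 0.0273
```

Call:
drive_tool(plan=[[[0,0,0,0,0,0,0.5],[0,0,0,0,0,0,0.75],[0,0,0,0,0,0,0.75],[0,0,0,0,0,0,0.75],[0,0,0,0,0,0,0.75]]])

```text
clock: 15.8
tcp_pos: [0.4685, 0.1219, 0.0881]
orientation: [0.707, -0.001, 0.707, 0.001]
wrist_force: [-0.4, 0.4, -0.1]
finger_gap: 0.0639
```

Call:
drive_tool(plan=[[[-2,0,0,0,0,0,0.75],[-4,0,0,0,0,0,0.75],[-4,0,0,0,0,0,0.75],[-1,0,0,0,0,0,0.75],[0,0,0,0,0,0,0.75]]])

```text
clock: 16.22
tcp_pos: [0.4715, 0.1221, 0.2021]
orientation: [0.71, -0.0, 0.705, 0.001]
wrist_force: [-0.0, 0.6, 0.1]
finger_gap: 0.0636
```

```bash
python3 - <<'E'
from h import *
st=env.get_state();im=env.read_camera("wrist"); cv2.imwrite("pics/w11.png",im[:,:,::-1])
to([.56,.121,.20])
for X in [(.4305,.119,.108),(.516,.119,.108)]: print(proj("wrist",X,st))
im=env.read_camera("side"); cv2.imwrite("pics/s11.png",cv2.resize(im[105:290,260:420,::-1],None,fx=3.2,fy=3.2))
E
```

```text
tcp [0.4702 0.122  0.1997] F [ 0.   0.  -1.1] gap 0.0641 t 16.27
shift cm [ 0.   -0.11  8.98] world delta cm [ 8.98 -0.1   0.03]
[313.75288262 179.21471564]
[313.91329881 292.24656972]
```

View pics/w11.png

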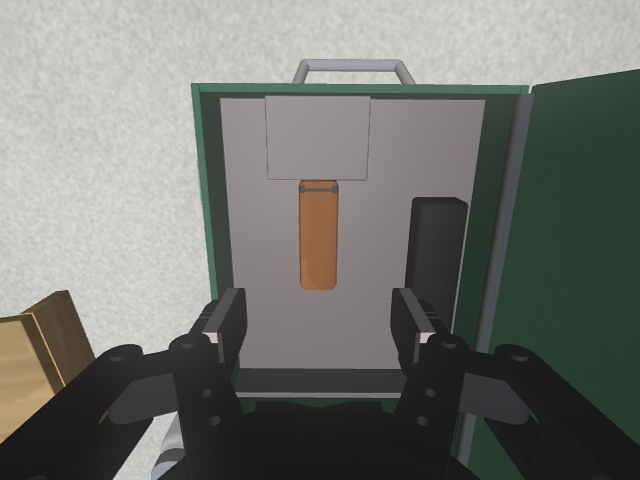

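View pics/s11.png

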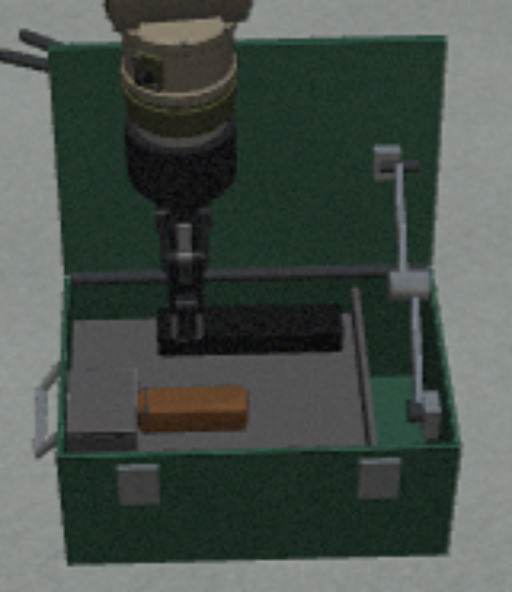

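The scraper is home: handle from (318,180) at the cover edge to (318,290), lying flat and released. Next is the knee.

```bash
python3 - <<'E'
from h import *
to([.6415,.137,.217],[0,.59,-.81],[0,.81,.59])
E
```

```text
tcp [0.4691 0.1219 0.1981] F [ 0.3  0.8 -0.5] gap 0.0639 t 16.32
shift cm [-1.88  1.48 17.24] world delta cm [17.24  1.51  1.89]
rotvec deg [ 1.100e-01 -1.000e-02  3.606e+01] | shift in target axes [-0.64  2.34 17.24]
```

Call:
drive_tool(plan=[[[-3.5,0,0,0,0,7,0],[-2,0,2.5,0,0,7,0],[0,0,3,0,0,7,0],[0,0,3,0,0,7,0],[0,0,3,0,0,7,0]]])

```text
clock: 16.73
tcp_pos: [0.5854, 0.1192, 0.2531]
orientation: [0.674, 0.214, 0.673, 0.215]
wrist_force: [1.3, 1.3, 0.0]
finger_gap: 0.0031
```

Call:
drive_tool(plan=[[[0,0,3,0,0,1,0],[0,0,2.7,0,0,0,0],[0,0,0,0,0,0,0],[0,0,0,0,0,0,0],[0,0,0,0,0,0,0]]])

```text
clock: 17.15
tcp_pos: [0.6399, 0.12, 0.2513]
orientation: [0.671, 0.219, 0.674, 0.219]
wrist_force: [-0.8, 0.8, -0.1]
finger_gap: 0.0
```

```bash
python3 - <<'E'
from h import *
st=env.get_state();im=env.read_camera("wrist"); cv2.imwrite("pics/w12.png",im[:,:,::-1])
to([.6415,.149,.201],[0,.59,-.81],[0,.81,.59])
print(proj("wrist",[.6415,.169,.173],st))
E
```

```text
tcp [0.6398 0.1202 0.2522] F [-0.3  0.8 -0.9] gap -0.0001 t 17.2
shift cm [ 5.83 -0.68  0.19] world delta cm [ 0.17  2.88 -5.12]
rotvec deg [ 0.02 -0.2   0.04] | shift in target axes [ 5.83 -0.69  0.17]
[309.28847513 240.89611044]
```

View pics/w12.png

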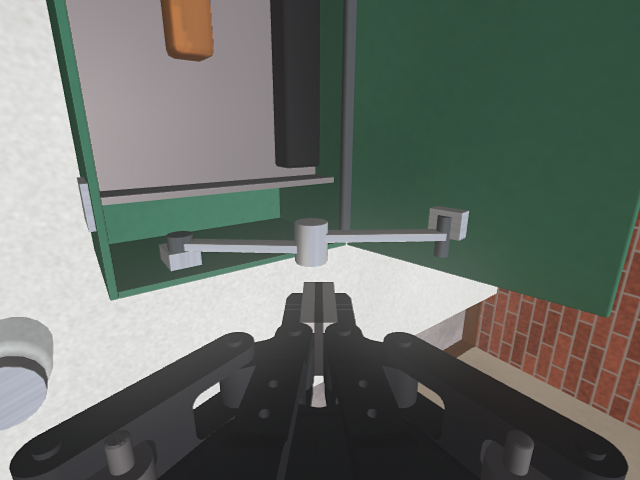

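The knee roller is at (311,242), within 2 px of the prediction. Approaching along the press axis.

Call:
drive_tool(plan=[[[0,-0.6,0.2,0,0,0,0],[2,0,0,0,0,0,0],[2.5,0,0,0,0,0,0],[2,0,0,0,0,0,0],[0.8,0,0,0,0,0,0]]])

```text
clock: 17.62
tcp_pos: [0.641, 0.1591, 0.1888]
orientation: [0.671, 0.218, 0.674, 0.219]
wrist_force: [-0.3, 0.8, 0.9]
finger_gap: -0.0004
```

Call:
drive_tool(plan=[[[0,0,0,0,0,0,0],[0.2,0,0,0,0,0,0],[0.3,0,0,0,0,0,0],[0.3,0,0,0,0,0,0],[0.3,0,0,0,0,0,0]]])

```text
clock: 18.03
tcp_pos: [0.6439, 0.1637, 0.1825]
orientation: [0.673, 0.218, 0.672, 0.219]
wrist_force: [0.9, -2.9, 4.1]
finger_gap: 0.0
```

Call:
drive_tool(plan=[[[0.3,0,0,0,0,0,0],[0.3,0,0,0,0,0,0],[0.3,0,0,0,0,0,0],[0.3,0,0,0,0,0,0],[0.3,0,0,0,0,0,0]]])

```text
clock: 18.45
tcp_pos: [0.6439, 0.1709, 0.1692]
orientation: [0.673, 0.217, 0.673, 0.217]
wrist_force: [-0.5, -12.2, 2.4]
finger_gap: -0.0
```

```bash
python3 - <<'E'
from h import *
st=env.get_state();im=env.read_camera("wrist"); cv2.imwrite("pics/w13.png",im[:,:,::-1])
to([.6415,.187,.148],[0,.59,-.81],[0,.81,.59])
E
```

```text
tcp [0.6438 0.1711 0.1687] F [ 0.6 -8.5  3.2] gap -0.0001 t 18.5
shift cm [ 2.61  0.08 -0.23] world delta cm [-0.23  1.59 -2.07]
rotvec deg [0.04 0.04 0.28] | shift in target axes [ 2.61  0.06 -0.23]
```

View pics/w13.png

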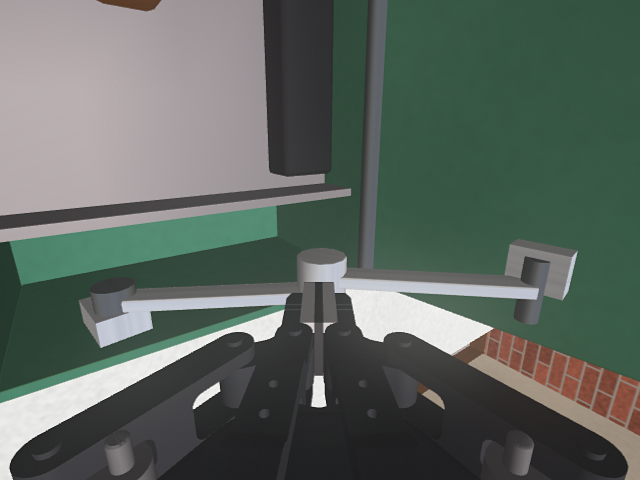

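The knee is folding along its arc. There is some sideways load, so I'll follow the arc downward more.

Call:
drive_tool(plan=[[[0.2,-0.2,0,0,0,0,0],[0.3,-0.1,0,0,0,0,0],[0.3,-0.1,0,0,0,0,0],[0.3,-0.1,0,0,0,0,0],[0.3,-0.1,0,0,0,0,0]]])

```text
clock: 18.92
tcp_pos: [0.644, 0.175, 0.1556]
orientation: [0.673, 0.218, 0.672, 0.218]
wrist_force: [-2.8, -9.9, 8.2]
finger_gap: -0.0003
```

```bash
python3 - <<'E'
from h import *
st=env.get_state();im=env.read_camera("wrist"); cv2.imwrite("pics/w14.png",im[:,:,::-1])
to([.6415,.187,.148],[0,.59,-.81],[0,.81,.59])
im=env.read_camera("side"); cv2.imwrite("pics/s14.png",cv2.resize(im[105:290,260:420,::-1],None,fx=3.2,fy=3.2))
E
```

```text
tcp [0.6439 0.1751 0.155 ] F [-0.5 -8.5  6.2] gap 0.0 t 18.97
shift cm [ 1.27  0.56 -0.24] world delta cm [-0.24  1.19 -0.7 ]
rotvec deg [0.06 0.07 0.16] | shift in target axes [ 1.27  0.55 -0.24]
```

View pics/w14.png

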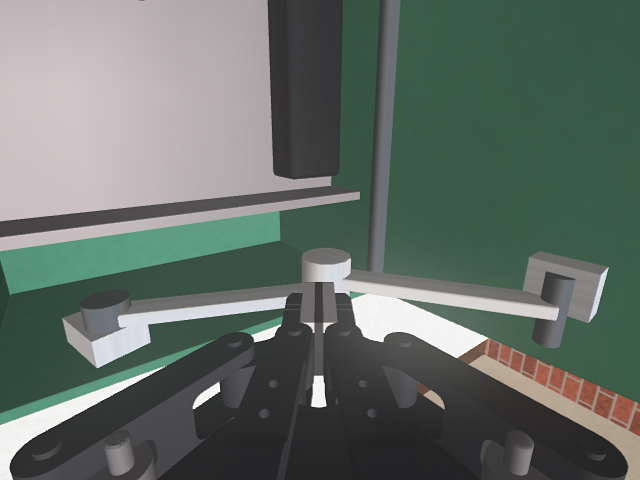

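View pics/s14.png

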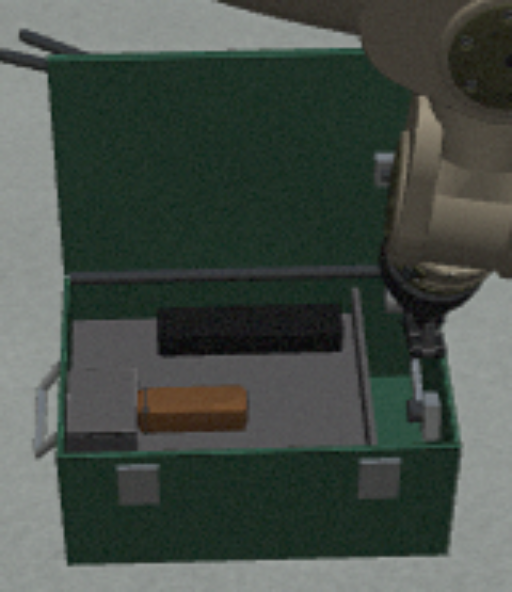

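The knee has clearly folded (well past straight) and the lid has begun to give. Retracting, then going over the lid.

Call:
drive_tool(plan=[[[-1,0,0,0,0,0,0],[-2,0,0,0,0,0,0],[-3,0,0,0,0,0,0],[-3.5,0,0,0,0,0,0],[-3.5,0,-1,0,0,0,0]]])

```text
clock: 19.43
tcp_pos: [0.6335, 0.0998, 0.2605]
orientation: [0.672, 0.218, 0.673, 0.22]
wrist_force: [1.4, -0.5, -0.2]
finger_gap: -0.0002
```

Call:
drive_tool(plan=[[[-3.5,0.5,-1,0,0,-7,0],[-3.5,0.5,-1,0,0,-7,0],[-3.5,0.5,-1,0,0,-7,0],[-3.5,0.5,-1,0,0,-7,0],[-3,0,-1,0,0,-7,0]]])

```text
clock: 19.85
tcp_pos: [0.5825, 0.0529, 0.4276]
orientation: [0.709, 0.004, 0.705, 0.004]
wrist_force: [0.7, 0.8, 0.2]
finger_gap: 0.0002
```

```bash
python3 - <<'E'
from h import *
s=np.sin(np.radians(30));c=np.cos(np.radians(30))
to([.5215,.36,.42],[0,-s,-c],[0,c,-s])
im=env.read_camera("side"); cv2.imwrite("pics/s15.png",im[:,:,::-1])
E
```

```text
tcp [0.5825 0.0529 0.4276] F [0.7 0.8 0.2] gap 0.0002 t 19.85
shift cm [ 1.11 30.7  -6.1 ] world delta cm [-6.1  30.71 -0.76]
rotvec deg [ -0.06   0.28 -30.7 ] | shift in target axes [-14.69  26.97  -6.1 ]
```

View pics/s15.png

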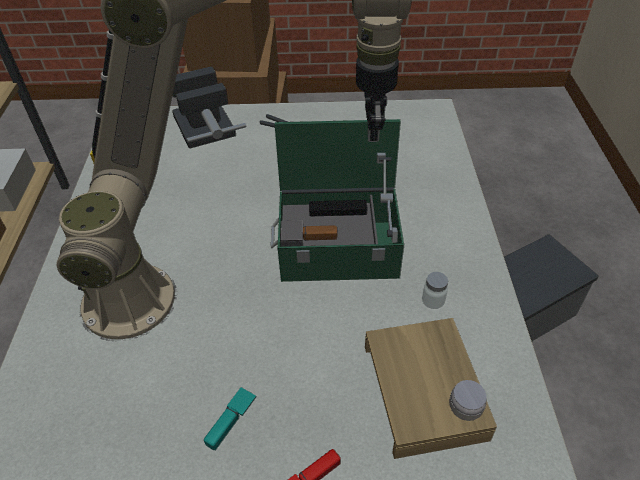

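The lid has tipped slightly forward and the knee hangs lower, near (387,197). Moving over to behind the lid.

Call:
drive_tool(plan=[[[0,4,-1,0,0,0,0],[0,4,-1,0,0,0,0],[0,4,-1,0,0,0,0],[0,4,-1,0,0,0,0],[0,4,-1,0,0,0,0]]])

```text
clock: 20.32
tcp_pos: [0.5318, 0.2556, 0.4271]
orientation: [0.707, 0.006, 0.707, 0.007]
wrist_force: [1.0, 0.1, 0.4]
finger_gap: 0.0002
```

Call:
drive_tool(plan=[[[0,4,-1,0,0,0,0],[0,4,0,0,0,0,0],[0,2,0,0,0,-7,0],[0,0,0,0,0,-7,0],[0,0,0,0,0,-7,0]]])

```text
clock: 20.73
tcp_pos: [0.5169, 0.346, 0.4232]
orientation: [0.699, -0.111, 0.698, -0.108]
wrist_force: [49.4, 25.5, 24.9]
finger_gap: -0.0001
```

Call:
drive_tool(plan=[[[0,0,0,0,0,-7,0],[0,0,0,0,0,-2.5,0],[0,0,0,0,0,0,0],[0,0,0,0,0,0,0],[0,0,0,0,0,0,0]]])

```text
clock: 21.15
tcp_pos: [0.509, 0.3359, 0.4125]
orientation: [0.694, -0.163, 0.683, -0.161]
wrist_force: [-0.8, -0.7, 0.5]
finger_gap: 0.0005
```

```bash
python3 - <<'E'
from h import *
np.set_printoptions(precision=4,suppress=True)
s=np.sin(np.radians(30));c=np.cos(np.radians(30))
st=env.get_state()
to([.5215,.31,.295],[0,-s,-c],[0,c,-s])
im=env.read_camera("wrist"); cv2.imwrite("pics/w16.png",im[:,:,::-1])
im=env.read_camera("top"); cv2.imwrite("pics/t16.png",im[:,:,::-1])
E
```

```text
tcp [0.509  0.3359 0.4125] F [-0.8 -0.7  0.5] gap 0.0005 t 21.15
shift cm [11.69  2.93  1.06] world delta cm [  1.25  -2.59 -11.75]
rotvec deg [-0.06  0.94 -3.48] | shift in target axes [11.47  3.63  1.25]
```

View pics/w16.png

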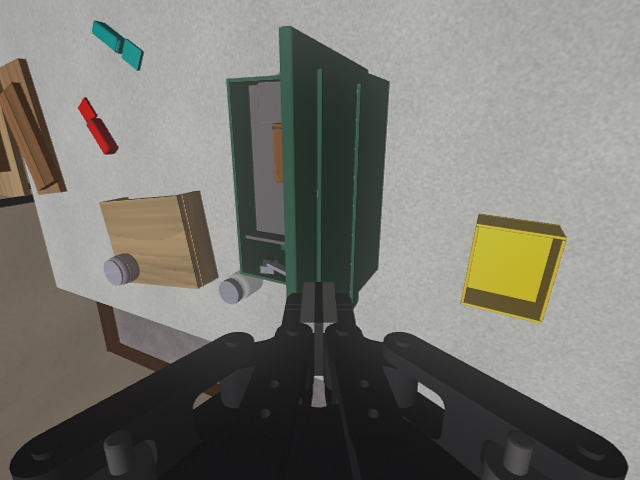

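View pics/t16.png

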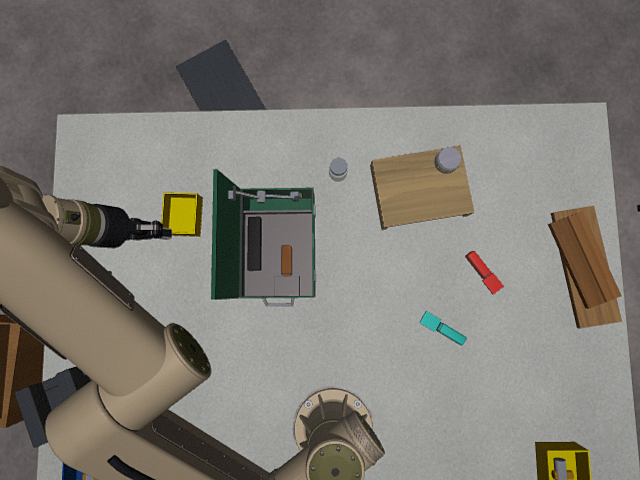

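A transient wrist force of 49 N showed during that turn and the pose fell slightly short. Checking joint margins before going on.

```bash
python3 - <<'E'
from h import *
np.set_printoptions(precision=3,suppress=True)
st=env.get_state();print(st["joint_pos"],st["qvel"],st["tau"],st["wrist_force"],st["ft_torque"]); print(axes(st))
E
```

```text
[ 0.633  0.815  1.265  2.294 -0.379  0.684] [-0.003 -0.004 -0.001 -0.001 -0.003  0.002] [  0.492 -64.375  23.187   2.517  -1.17   -0.006] [0.63  0.194 0.561] [ 0.343  0.017 -0.029]
[[ 0.017  0.002  1.   ]
 [-0.446  0.895  0.006]
 [-0.895 -0.446  0.016]]
```

Joint 3 is right at its limit: this is too high and too far out for that tilt. I'll ease the tilt back and descend behind the lid.

Call:
drive_tool(plan=[[[0,0,0,0,0,4,0],[0.9,0.5,0,0,0,4,0],[1.8,0.7,0,0,0,4,0],[1.9,0.5,0,0,0,0,0],[1.9,0.5,0,0,0,0,0]]])

```text
clock: 21.67
tcp_pos: [0.5103, 0.3362, 0.3455]
orientation: [0.708, -0.089, 0.695, -0.088]
wrist_force: [0.3, -0.1, -0.3]
finger_gap: -0.0
```

```bash
python3 - <<'E'
from h import *
np.set_printoptions(precision=3,suppress=True)
st=env.get_state();print(st["joint_pos"],st["wrist_force"],st["tcp_pos"]); print(axes(st))
for u in [(217,172),(213,170),(217,298),(212,298)]: print(plane("top",u,.323))
for u in [(276,122),(399,122)]: print(plane("side",u,.323))
E
```

```text
[ 0.56   0.525  0.619  1.784 -0.223  0.572] [ 0.251 -0.089 -0.336] [0.51  0.336 0.346]
[[ 0.02   0.001  1.   ]
 [-0.249  0.969  0.004]
 [-0.968 -0.249  0.019]]
[0.664 0.259 0.323]
[0.669 0.269 0.323]
[0.375 0.256 0.323]
[0.375 0.267 0.323]
[0.376 0.271 0.323]
[0.668 0.258 0.323]
```

The lid is at about 4° behind vertical, with its outer edge near y 0.268. Moving down and in to touch its outer face.

Call:
drive_tool(plan=[[[2.2,0.55,0.5,0,0,0,0],[2.2,0.55,0.5,0,0,0,0],[0.3,-1.2,0,0,0,0,0],[0.3,-1.2,0,0,0,0,0],[0.1,-0.6,0,0,0,0,0]]])

```text
clock: 22.08
tcp_pos: [0.5213, 0.3051, 0.2999]
orientation: [0.707, -0.091, 0.696, -0.089]
wrist_force: [0.7, -0.2, -0.3]
finger_gap: -0.0001
```

Call:
drive_tool(plan=[[[0.1,-0.5,0,0,0,0,0],[0.1,-0.5,0,0,0,0,0],[0.1,-0.5,0,0,0,0,0],[0.1,-0.5,0,0,0,0,0],[0.1,-0.5,0,0,0,0,0]]])

```text
clock: 22.5
tcp_pos: [0.521, 0.2813, 0.3]
orientation: [0.707, -0.092, 0.696, -0.088]
wrist_force: [-0.2, -0.1, 0.0]
finger_gap: 0.0
```

Call:
drive_tool(plan=[[[0.1,-0.5,0,0,0,0,0],[0.1,-0.5,0,0,0,0,0],[0.1,-0.5,0,0,0,0,0],[0.1,-0.5,0,0,0,0,0],[0.1,-0.5,0,0,0,0,0]]])

```text
clock: 22.92
tcp_pos: [0.5208, 0.2573, 0.3017]
orientation: [0.707, -0.091, 0.696, -0.087]
wrist_force: [-1.1, 5.2, 1.4]
finger_gap: -0.0002
```

Call:
drive_tool(plan=[[[0.1,-0.5,0,0,0,0,0],[0.1,-0.5,0,0,0,0,0],[0.1,-0.5,0,0,0,0,0],[0.1,-0.5,0,0,0,0,0],[0.1,-0.5,0,0,0,0,0]]])

```text
clock: 23.33
tcp_pos: [0.5211, 0.2305, 0.3023]
orientation: [0.706, -0.092, 0.696, -0.088]
wrist_force: [0.1, 5.3, -2.3]
finger_gap: 0.0004
```

```bash
python3 - <<'E'
from h import *
st=env.get_state();to([.52,.245,.29])
im=env.read_camera("wrist"); cv2.imwrite("pics/w17.png",im[:,:,::-1])
im=env.read_camera("side"); cv2.imwrite("pics/s17.png",cv2.resize(im[50:290,240:440,::-1],None,fx=2.4,fy=2.4))
E
```

```text
tcp [0.5211 0.2305 0.3023] F [ 0.1  5.3 -2.3] gap 0.0004 t 23.33
shift cm [ 0.83  1.71 -0.11] world delta cm [-0.11  1.45 -1.23]
```

View pics/w17.png

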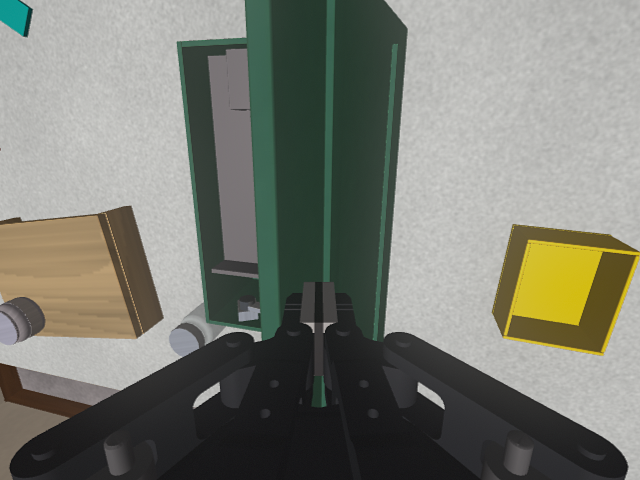

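View pics/s17.png

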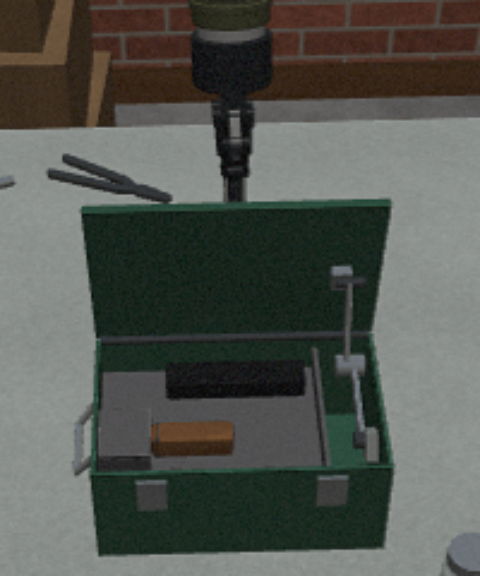

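The lid is moving with about 5 N. I'll compute the arc in tool axes.

```bash
python3 - <<'E'
from h import *
st=env.get_state();A=axes(st);H=np.array([.245,.125]);p0=st["tcp_pos"][1:]
q=p0-H; print(np.hypot(*q))
# phi from normal offset .022
from scipy.optimize import brentq
f=brentq(lambda f:q@[np.cos(f),np.sin(f)]-.020,-.3,.8);r=q@[-np.sin(f),np.cos(f)];print("phi",np.degrees(f),"r",r)
prev=p0
for ph in np.linspace(np.degrees(f),90,12)[1:]:
    k=np.radians(ph);w=.020-.008*(ph-np.degrees(f))/(90-np.degrees(f))
    t=H+r*np.array([-np.sin(k),np.cos(k)])+w*np.array([np.cos(k),np.sin(k)])
    d=np.r_[0,t-prev]*100; print(round(ph,1),t.round(4),"tool shift/5",(A.T@d/5).round(2)); prev=t
E
```

```text
0.17851615925214695
phi 11.366499891539542 r 0.17739227467434396
18.5 [0.2069 0.2993] tool shift/5 [ 0.18 -0.42 -0.  ]
25.7 [0.1849 0.2929] tool shift/5 [ 0.24 -0.39 -0.  ]
32.8 [0.1638 0.2837] tool shift/5 [ 0.28 -0.36 -0.01]
40.0 [0.1442 0.2719] tool shift/5 [ 0.33 -0.32 -0.01]
47.1 [0.1262 0.2577] tool shift/5 [ 0.37 -0.28 -0.01]
54.3 [0.1102 0.2413] tool shift/5 [ 0.4  -0.23 -0.01]
61.4 [0.0964 0.223 ] tool shift/5 [ 0.42 -0.17 -0.01]
68.6 [0.0851 0.2031] tool shift/5 [ 0.44 -0.12 -0.01]
75.7 [0.0764 0.1818] tool shift/5 [ 0.45 -0.06 -0.01]
82.9 [0.0706 0.1597] tool shift/5 [ 0.46 -0.   -0.01]
90.0 [0.0676 0.137 ] tool shift/5 [ 0.45  0.06 -0.01]
```

Call:
drive_tool(plan=[[[0.18,-0.42,0,0,0,0,0],[0.18,-0.42,0,0,0,0,0],[0.18,-0.42,0,0,0,0,0],[0.18,-0.42,0,0,0,0,0],[0.18,-0.42,0,0,0,0,0]]])

```text
clock: 23.85
tcp_pos: [0.5213, 0.2076, 0.2991]
orientation: [0.706, -0.092, 0.696, -0.088]
wrist_force: [-0.8, 5.1, -1.0]
finger_gap: -0.0002
```

Call:
drive_tool(plan=[[[0.24,-0.39,0,0,0,0,0],[0.24,-0.39,0,0,0,0,0],[0.24,-0.39,0,0,0,0,0],[0.24,-0.39,0,0,0,0,0],[0.24,-0.39,0,0,0,0,0]]])

```text
clock: 24.27
tcp_pos: [0.5216, 0.1857, 0.2925]
orientation: [0.706, -0.092, 0.696, -0.088]
wrist_force: [-0.7, 5.0, -0.9]
finger_gap: -0.0001
```

Call:
drive_tool(plan=[[[0.28,-0.36,0,0,0,0,0],[0.28,-0.36,0,0,0,0,0],[0.28,-0.36,0,0,0,0,0],[0.28,-0.36,0,0,0,0,0],[0.28,-0.36,0,0,0,0,0]]])

```text
clock: 24.68
tcp_pos: [0.522, 0.1647, 0.2835]
orientation: [0.707, -0.092, 0.696, -0.088]
wrist_force: [-0.3, 2.4, -0.2]
finger_gap: 0.0
```

Call:
drive_tool(plan=[[[0.33,-0.32,0,0,0,0,0],[0.33,-0.32,0,0,0,0,0],[0.33,-0.32,0,0,0,0,0],[0.33,-0.32,0,0,0,0,0],[0.33,-0.32,0,0,0,0,0]]])

```text
clock: 25.1
tcp_pos: [0.5222, 0.1451, 0.2715]
orientation: [0.706, -0.092, 0.696, -0.088]
wrist_force: [-1.0, 3.0, 0.8]
finger_gap: -0.0002
```

```bash
python3 - <<'E'
from h import *
to([.52,.1442,.2719])
im=env.read_camera("wrist"); cv2.imwrite("pics/w18.png",im[:,:,::-1])
im=env.read_camera("side"); cv2.imwrite("pics/s18.png",cv2.resize(im[50:290,240:440,::-1],None,fx=2.4,fy=2.4))
E
```

```text
tcp [0.5222 0.1451 0.2715] F [-1.   3.   0.8] gap -0.0002 t 25.1
shift cm [-0.02 -0.09 -0.22] world delta cm [-0.22 -0.09  0.04]
```

View pics/w18.png

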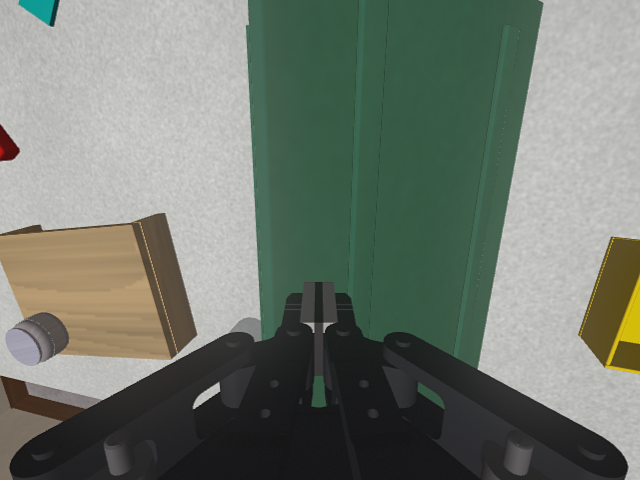

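View pics/s18.png

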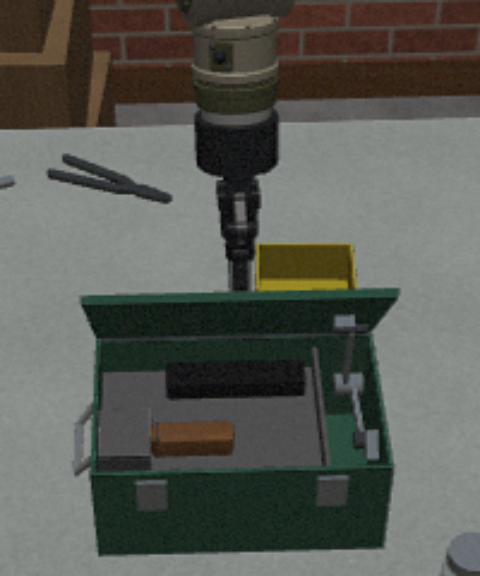

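The lid is following smoothly at around 40° and the stay is folding. Continuing.

Call:
drive_tool(plan=[[[0.37,-0.28,0,0,0,0,0],[0.37,-0.28,0,0,0,0,0],[0.37,-0.28,0,0,0,0,0],[0.37,-0.28,0,0,0,0,0],[0.37,-0.28,0,0,0,0,0]]])

```text
clock: 25.62
tcp_pos: [0.5224, 0.1269, 0.2571]
orientation: [0.706, -0.092, 0.696, -0.088]
wrist_force: [-1.2, 2.8, 0.3]
finger_gap: -0.0001
```

Call:
drive_tool(plan=[[[0.4,-0.23,0,0,0,0,0],[0.4,-0.23,0,0,0,0,0],[0.4,-0.23,0,0,0,0,0],[0.4,-0.23,0,0,0,0,0],[0.4,-0.23,0,0,0,0,0]]])

```text
clock: 26.03
tcp_pos: [0.523, 0.1109, 0.2405]
orientation: [0.707, -0.092, 0.696, -0.088]
wrist_force: [-0.4, 1.4, 0.6]
finger_gap: 0.0
```

Call:
drive_tool(plan=[[[0.42,-0.17,0,0,0,0,0],[0.42,-0.17,0,0,0,0,0],[0.42,-0.17,0,0,0,0,0],[0.42,-0.17,0,0,0,0,0],[0.42,-0.17,0,0,0,0,0]]])

```text
clock: 26.45
tcp_pos: [0.5234, 0.0973, 0.2225]
orientation: [0.707, -0.092, 0.696, -0.088]
wrist_force: [-1.4, 2.3, 0.5]
finger_gap: -0.0001
```

Call:
drive_tool(plan=[[[0.44,-0.12,0,0,0,0,0],[0.44,-0.12,0,0,0,0,0],[0.44,-0.12,0,0,0,0,0],[0.44,-0.12,0,0,0,0,0],[0.44,-0.12,0,0,0,0,0]]])

```text
clock: 26.87
tcp_pos: [0.5237, 0.086, 0.2026]
orientation: [0.707, -0.092, 0.696, -0.088]
wrist_force: [-0.2, 2.1, 1.7]
finger_gap: 0.0001
```

Call:
drive_tool(plan=[[[0.45,-0.06,0,0,0,0,0],[0.45,-0.06,0,0,0,0,0],[0.45,-0.06,0,0,0,0,0],[0.45,-0.06,0,0,0,0,0],[0.45,-0.06,0,0,0,0,0]]])

```text
clock: 27.28
tcp_pos: [0.524, 0.0775, 0.1816]
orientation: [0.706, -0.092, 0.696, -0.088]
wrist_force: [-1.6, 0.5, 1.0]
finger_gap: 0.0001
```

Call:
drive_tool(plan=[[[0.4,0,0,0,0,0,0],[0.4,0,0,0,0,0,0],[0.4,0,0,0,0,0,0],[0.4,0,0,0,0,0,0],[0.4,0,0,0,0,0,0]]])

```text
clock: 27.7
tcp_pos: [0.5243, 0.0725, 0.1623]
orientation: [0.706, -0.092, 0.696, -0.088]
wrist_force: [-0.7, 0.1, -0.4]
finger_gap: -0.0
```

```bash
python3 - <<'E'
from h import *
to([.52,.0676,.137])
im=env.read_camera("side"); cv2.imwrite("pics/s19.png",cv2.resize(im[50:290,240:440,::-1],None,fx=2.4,fy=2.4))
E
```

```text
tcp [0.5243 0.0725 0.1623] F [-0.7  0.1 -0.4] gap -0.0 t 27.7
shift cm [ 2.57  0.17 -0.46] world delta cm [-0.43 -0.49 -2.53]
```

View pics/s19.png

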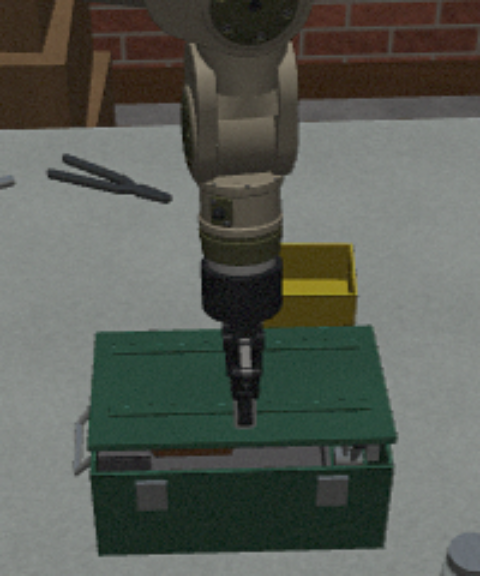

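The lid is almost down, with a gap of about 30 mm. Now the gentle final stretch.

Call:
drive_tool(plan=[[[0.3,0.06,0,0,0,0,0],[0.3,0.06,0,0,0,0,0],[0.3,0.06,0,0,0,0,0],[0.3,0.06,0,0,0,0,0],[0.3,0.06,0,0,0,0,0]]])

```text
clock: 28.17
tcp_pos: [0.5245, 0.0717, 0.1472]
orientation: [0.707, -0.092, 0.696, -0.088]
wrist_force: [0.7, 0.3, 0.4]
finger_gap: 0.0003
```

Call:
drive_tool(plan=[[[0.2,0.05,0,0,0,0,0],[0.2,0.05,0,0,0,0,0],[0.2,0.05,0,0,0,0,0],[0.2,0.05,0,0,0,0,0],[0.1,0.02,0,0,0,0,0]]])

```text
clock: 28.58
tcp_pos: [0.5245, 0.0715, 0.1379]
orientation: [0.706, -0.092, 0.696, -0.088]
wrist_force: [-0.8, -0.1, -0.1]
finger_gap: -0.0003
```

Call:
drive_tool(plan=[[[0.1,0.02,0,0,0,0,0],[0.1,0.02,0,0,0,0,0],[0.1,0.02,0,0,0,0,0],[0,0,0,0,0,0,0],[0,0,0,0,0,0,0]]])

```text
clock: 29.0
tcp_pos: [0.5247, 0.0714, 0.1363]
orientation: [0.707, -0.092, 0.696, -0.088]
wrist_force: [-3.6, 0.7, 6.8]
finger_gap: 0.0004
```

Call:
drive_tool(plan=[[[0.1,0.02,0,0,0,0,0],[0.1,0.02,0,0,0,0,0],[0,0,0,0,0,0,0],[0,0,0,0,0,0,0],[0,0,0,0,0,0,0]]])

```text
clock: 29.42
tcp_pos: [0.5248, 0.0715, 0.136]
orientation: [0.707, -0.092, 0.695, -0.088]
wrist_force: [-7.3, 1.6, 18.6]
finger_gap: -0.0
```

```bash
python3 - <<'E'
from h import *
to([.52,.0676,.137])
im=env.read_camera("side"); cv2.imwrite("pics/s20.png",cv2.resize(im[50:290,240:440,::-1],None,fx=2.4,fy=2.4))
E
```

```text
tcp [0.5248 0.0715 0.136 ] F [-7.3  1.6 18.6] gap -0.0 t 29.42
shift cm [-0.01 -0.4  -0.48] world delta cm [-0.48 -0.39  0.1 ]
```

View pics/s20.png

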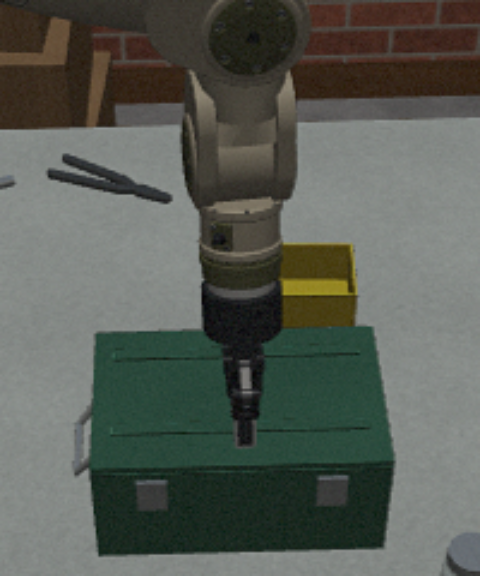

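Shut: force rose to 18.6 N with no further travel, and no gap shows at the rim. Retracting upward.

Call:
drive_tool(plan=[[[-0.5,0,0,0,0,0,0],[-2,-0.4,0,0,0,0,0],[-3,-0.7,0,0,0,0,0],[-3,-0.7,0,0,0,0,0],[-3,-0.7,0,0,0,0,0]]])

```text
clock: 29.88
tcp_pos: [0.5226, 0.0761, 0.2518]
orientation: [0.706, -0.092, 0.696, -0.088]
wrist_force: [0.7, -0.6, 0.4]
finger_gap: -0.0
```

Call:
drive_tool(plan=[[[0,0,0,0,0,0,0],[0,0,0,0,0,0,0],[0,0,0,0,0,0,0],[0,0,0,0,0,0,0],[0,0,0,0,0,0,0]]])

```text
clock: 30.3
tcp_pos: [0.5222, 0.076, 0.2491]
orientation: [0.705, -0.092, 0.697, -0.088]
wrist_force: [0.7, 0.2, 0.1]
finger_gap: -0.0005
```

```bash
python3 - <<'E'
from h import *
to([.52,.0676,.137])
cv2.imwrite("pics/s21.png",env.read_camera("side")[:,:,::-1])
t=env.read_camera("top")[:,:,::-1]; cv2.imwrite("pics/t21.png",t)
E
```

```text
tcp [0.5222 0.076  0.2491] F [0.7 0.2 0.1] gap -0.0005 t 30.3
shift cm [11.05  2.03 -0.35] world delta cm [ -0.22  -0.84 -11.21]
```

View pics/s21.png

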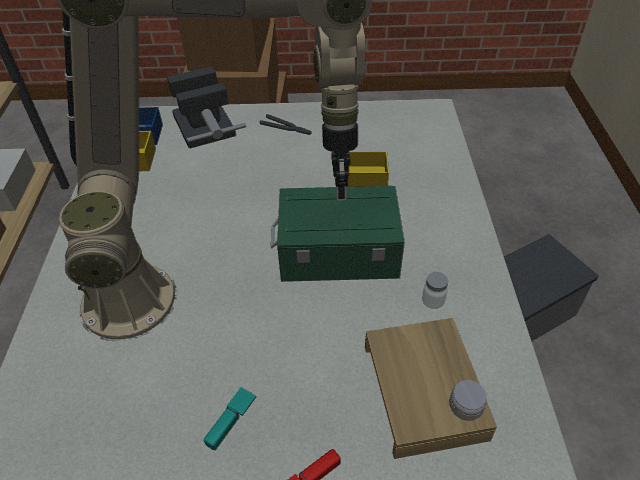

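View pics/t21.png

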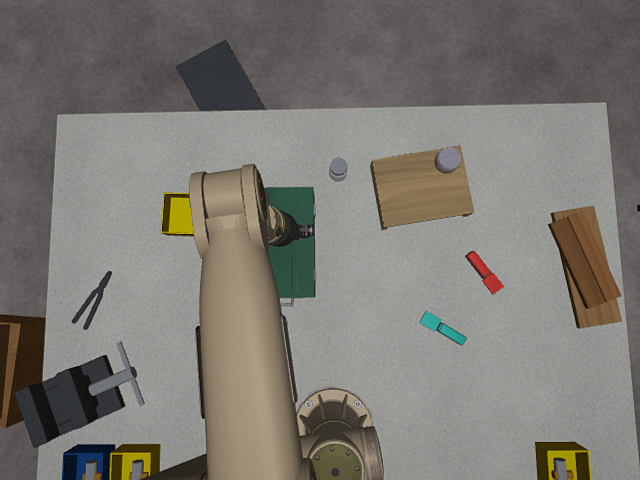

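The lid is shut, the bystanders are where they were (jar 437,290; tin 468,400; yellow bin 182,214), and the arm touches nothing. Handing in.

```bash
python3 -c "
from workcell import env
print(env.hand_in())"
```

```text
the job is handed in; nothing more can be done
None
```

I handed the job in at about 30 s. The scraper is in the chest pocket, the stay was broken before the lid was lowered, and the lid is shut.

**What I did**
- **Scraper:** I pulled it out by the blade, let go and took it again by the handle. I slid the blade under the cover until the handle stopped with about 5 N, then released it lying flat.
- **Stay:** I pressed the knee along its arc for about 30 mm.
- **Lid:** I pushed it down on its outer face with 5 N or less until it met the rim.

**Last checks**
- **Lid:** It held at 18.6 N with no further travel, and the side view shows no gap at the rim.
- **Scraper:** The wrist view after release showed the handle against the cover edge, where it should be when home. I could not see it again once the lid was shut.
- **Surroundings:** The tin, jar and bin look unmoved in the last pictures. The arm stood clear of everything, with about 0 N at the wrist.

**What went wrong on the way**
- **First blade grasp:** It was too high and turned the scraper about 16° under the riser. I measured it again and the second grasp held.
- **Joint 3:** Tilting the tool behind the lid ran it to its limit. It read 1.265 rad against the listed 1.26, with a brief wrist reading of about 60 N. I eased off at once. The reading is over the listed range, so this could count as a joint-range breach.
- **Knee press:** It carried some sideways load, about 12 N in all, until I followed the arc. The lid also tipped a few degrees as the knee folded.

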